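Strip the tilted sanding spindle

ROBOT

A 6-joint arm with a two-finger parallel gripper is mounted at the origin on the work surface. World frame = base frame: x ahead of the robot, y to its left, z up, the work surface at z = 0. Lengths are in mm, angles in rad, forces in N, time in s.
With the tool pointing down it reaches from about 275 to 1000 mm from the base axis. Payload 8.4 kg.
Tool frame: the origin (TCP) lies at the centre of the arm's flange, where the gripper is bolted on; the fingertips stand 173 mm ahead of it and the grasp point (between the pads) lies 155 mm ahead of it (r.nose_length is the distance from the TCP to the fingertips, in mm); z points along the fingers, y is the direction in which the jaws open and shut (so a half turn about z gives the same grasp; the last joint's range is limited). The gripper opens to 85 mm and grips with 20 to 120 N. Pads are 22 mm wide; open, the fingers measure 114 mm over their backs; the gripper's body (76 mm by 85 mm) begins 54 mm behind the grasp point. The pads swing forward as they close: fully open they stand 13 mm farther back than shut.
Start: joints at [1.224, 0.353, 1.633, -0, 1.155, -0.002], TCP at [211.254, 588.219, 404.681] pointing down, gripper open.
Joint ranges: [-2.63, 2.63], [-0.92, 2.1], [0.06, 2.66], [-1.3, 4.44], [0, 2.69], [-3.02, 3.02]. Speed limits (rad/s): [2.22, 2.22, 2.79, 3.14, 3.14, 3.14].

INTERFACE

Orientations are given as [roll, pitch, yaw] about the fixed x, y, z axes, in that order (R = Rz(yaw) Ry(pitch) Rx(roll)).
In Python, from rig import r, grab_frame, workorder gives the robot as it stands.
- The arm moves only by the tool carry_out, never from a script. Its argument "steps" is a list that holds one entry, the list of rows, each a list of 5 numbers: the opening in per cent of the stroke, from 0 (shut) to 100 (fully open), then the shift along the tool's x, y, z in m, then the turn about the tool's z in degrees. In form: [[[jaw, x, y, z, spin], ...]]. A call has 1 to 8 rows; each row is the pose to reach, as a shift and turn from the pose measured when the call began, along the tool's axes at that moment; what a row does not reach only later rows make up. A row lasts 1/10 s, in which the tool goes at most 50 mm and 8.59 degrees, less where a joint would pass 70% of its speed; a pose out of reach is approached as far as the arm can. A call with a gripper value outside its range is refused whole. The fingers move at their own pace and stop on an object; "squeeze" is the grip in N (left out, the last holds). Time passes only in rows, so rows that repeat a pose let the fingers close. It gives the time, the measured TCP pose, the force and the opening at its end, in the units of the state.
- r.sense(): the state, without advancing time (a new reading comes with each control period).
- grab_frame(name): name is "side" or "top" or "wrist"; returns a dict with "image" (400x640x3 uint8, red, green, blue), "intrinsics" (3x3 intrinsics, pixels), "D" ([k1, k2, p1, p2, k3] as OpenCV has them; the pictures are not rectified), "eye" and "rotation" of the camera in the world; the wrist camera has in their place "T_tool_cam" (4x4, takes a point from camera to tool coordinates, whose origin is the TCP and whose axes are the flange's). Camera axes: x right, y up, looking along -z (the intrinsics and any distortion apply to the point x, -y, -z); pixel columns grow to the right and rows downward; lengths in mm; the calibration is good to about 2 mm. A picture is of the moment at which its call begins: read the wrist's pose just before it. There is no depth.
- workorder.sign_off(): hands the job in, once; it reports no verdict.
The state is a dict: "clock": time; "qpos": joint angles; "qvel": joint speeds; "joint_efforts": joint torques, N m; "eef_pos": TCP position; "tcp_rot": TCP orientation; "contact_force": force on the tool from outside, world axes, zero at the start; "wrist_torque": the same for the moment, N m; "opening": opening from 0.0 (shut) to 1.0 (fully open).
Only numpy, scipy, OpenCV 4.12 (cv2) and the standard library are available. Lean on these libraries where they do the work, as an engineer would, in place of code of your own. Each camera call takes 0.05 s, during which the arm holds its last target.

TASK

Strip the tilted sanding spindle for a drum change: turn the locking cap until its slot lines up with the spindle's cross pin, slide the cap off and lay it flat in the empty steel tray, then slide the sanding drum off the spindle and stand it on the free post of the rack, fully down. Leave everything else on the bench where it is.

Things in the scene. Friction and masses are not known exactly. Their poses are not given: they have to be found in the camera images.
- spindle_seat (a point): Steel spindle leaning 35 deg from vertical, free end up, to the robot's right (-y, up to 55 deg aside). Point: centre of the shoulder face the drum rests on (42 mm dia, 100 mm above bench; motor below 56 mm dia). z: along the spindle to its free end; x: along the cross pin. Above the shoulder: hub 24 mm dia up to 51 mm, then neck 12 mm dia up to the free end at 75 mm. A brake stops it turning.
- spindle_pin (a point): Centre of the cross pin through the spindle's neck, 69.5 mm above the shoulder and 5.5 mm below the free end; the pin runs along x, 24 mm tip to tip, 6 mm thick; z along the spindle to its free end
- cap_mid (a point): Locking cap above the drum: aluminium disc 52 mm dia, 22 mm tall, loose, 0.11 kg. Point: its centre; z its axis, to the free end. Lower 12 mm: 28 mm bore, 2 mm play round the hub; upper 10 mm: slot 30 mm long along y, 16 mm wide. It passes the cross pin only with the slot turned along it (within 15 deg, either way round); starts 55 to 90 deg off, turns freely, top 2 mm below the pin.
- drum_mid (a point): Sanding drum on the spindle under the cap: brown tube, outer diameter 44 mm, bore 28 mm, 42 mm long, 0.12 kg, loose, 2 mm play all round on the hub. The point is its centre, z along its axis
- post_foot (a point): The free (empty) one of three alike posts in a row on the plywood rack left or right of the spindle; may be any of the three. Point: foot of the post on top of its 70 mm square block (24 mm above the bench). Vertical, 12 mm dia, 48 mm tall, pointed tip. The row runs along y, posts 80 mm apart. Fully down, a drum's underside is on the block, its centre 21 mm above this point
- tray_in (a point): Empty square steel tray on the other side of the spindle, 160 mm outside, walls 4 mm thick and 20 mm high, fixed. The point is the centre of its inner floor (about 4 mm above the bench), x and y along its sides
- drum_b_mid (a point): Bystander: larger stored drum on another post, 54 mm diameter, 42 mm tall; the point is its centre
- drum_c_mid (a point): Bystander: smaller stored drum on another post, 36 mm diameter, 34 mm tall; the point is its centre
- clamp: Bystander, fixed: hold-down clamp standing behind the spindle. Its 16 mm steel rod, 200 mm tall, stands at this point on the bench; an arm reaches 85 mm along its y axis to a lever 170 mm tall
- glue: Bystander, loose: white bottle, 56 mm diameter, 130 mm tall; the point is the centre of its underside
- sandblock: Bystander, loose: cork sanding block 110 x 60 x 30 mm; the point is the centre of its underside
- brush: Bystander, loose: hand brush lying along its x axis on the bench
- wrench: Bystander, loose: wrench lying along its x axis on the bench
- offcut: Bystander, loose: plywood offcut 160 x 70 x 18 mm; the point is the centre of its underside
Things that resemble listed ones, but are neither listed nor needed, are in the scene too. There is more than one size of the part that bears cap_mid; the job needs the middle-sized. What is shaped like the part that bears drum_mid but green is not meant.

How it is judged:
By the outcome, as a careful person would: the job done as asked, in the order asked, and still so for the second after the job is handed in, with the robot touching nothing.
It also fails if it takes over 67 s, if anything falls off the work surface, if the arm or the gripper's body presses on something with over 40 N, if the wrist force passes 120 N, or if a joint passes its speed limit or range.

## Working session

There is one attempt and no reset: what is moved stays moved. The work goes in short steps, Python scripts to look and compute and a tool call to move; the robot and the scene stay as the last step left them, time stands still between calls to the robot, and variables do not carry over. Pictures are saved under pics/ and viewed, and the job is handed in when it is done.

Besides the shell and the picture viewer there is one more tool, called after "Call:" as a command line: name --argument value ..., lists and objects as JSON in quotes. carry_out: Moves the arm, as the interface text tells. Its arguments: {"type":"object","properties":{"steps":{"type":"array","items":{"type":"array","items":{"type":"array","items":{"type":"number"}}}},"squeeze":{"type":"number"}},"required":["steps"]}

```bash
ls -la; mkdir -p pics
cat > h.py <<'E'
import numpy as np, cv2, json
from rig import r, grab_frame, workorder
from scipy.spatial.transform import Rotation as R
E
python3 - <<'E'
from h import *
s=r.sense(); print(s)
import pickle
fr={}
for n in ["side","top","wrist"]:
    f=grab_frame(n); fr[n]=f; cv2.imwrite(f"pics/{n}0.png",f["image"][:,:,::-1])
    print(n,{k:(np.round(v,3).tolist() if k!="image" else v.shape) for k,v in f.items()})
pickle.dump(fr,open("f0.pkl","wb"))
E
```

```text
total 12
drwxr-xr-x  3 agent agent 4096 Dec  7 16:46 .
drwxr-xr-x 23 root  root  4096 Dec  7 16:45 ..
drwxr-xr-x  2 agent agent 4096 Dec  7 16:46 pics
{'clock': 0.0, 'qpos': array([ 1.22361054e+00,  3.53624250e-01,  1.63419267e+00,  8.84771086e-06,
        1.15518255e+00, -2.36856393e-03]), 'qvel': array([ 3.66246761e-04,  6.39695725e-04, -5.91270324e-05,  1.15913335e-03,
        1.12195876e-03, -5.76474871e-04]), 'joint_efforts': array([-8.92466360e-04, -6.05255055e+01, -3.42069376e+01, -4.95317988e-05,
        9.25761822e-03, -8.30492240e-06]), 'eef_pos': array([211.15728137, 587.9737221 , 403.95138643]), 'tcp_rot': array([-3.14018586e+00, -1.14215602e-05,  2.79677185e+00]), 'contact_force': array([-0.31958517, -0.44197321, -0.11455827]), 'wrist_torque': array([-0.02391278, -0.04561078, -0.0585264 ]), 'opening': 0.9951176491642648}
side {'image': (400, 640, 3), 'intrinsics': [[409.437, 0.0, 322.821], [0.0, 409.437, 193.705], [0.0, 0.0, 1.0]], 'D': [-0.009, 0.0, 0.0, 0.0, 0.0], 'eye': [-35.537, 539.175, 587.871], 'rotation': [1.036, 0.022, -2.349]}
top {'image': (400, 640, 3), 'intrinsics': [[516.875, 0.0, 321.535], [0.0, 516.875, 196.22], [0.0, 0.0, 1.0]], 'D': [0.008, 0.0, 0.0, 0.0, 0.0], 'eye': [487.534, -3.837, 1289.908], 'rotation': [0.04, -0.013, -1.543]}
wrist {'image': (400, 640, 3), 'intrinsics': [[281.175, 0.0, 318.81], [0.0, 281.175, 200.07], [0.0, 0.0, 1.0]], 'D': [-0.024, 0.0, 0.0, 0.0, 0.0], 'T_tool_cam': [[0.001, 0.945, 0.326, 84.395], [1.0, -0.001, -0.001, 0.859], [-0.0, 0.326, -0.945, 29.353], [0.0, 0.0, 0.0, 1.0]]}
```

View pics/side0.png

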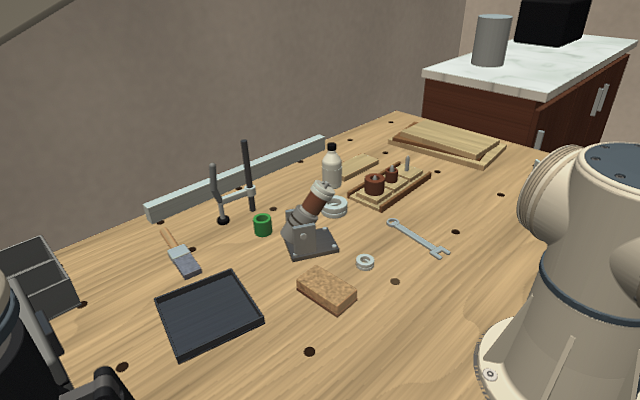

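View pics/top0.png

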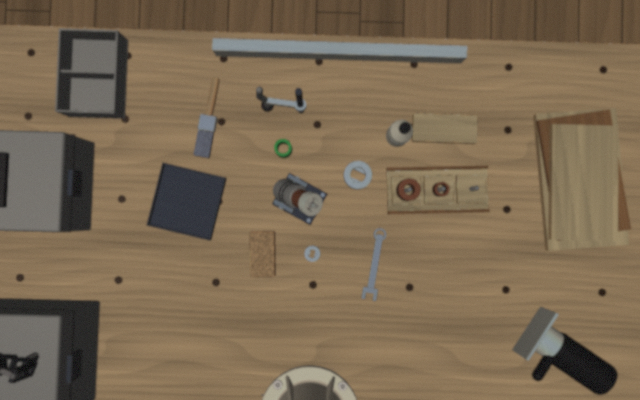

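View pics/wrist0.png

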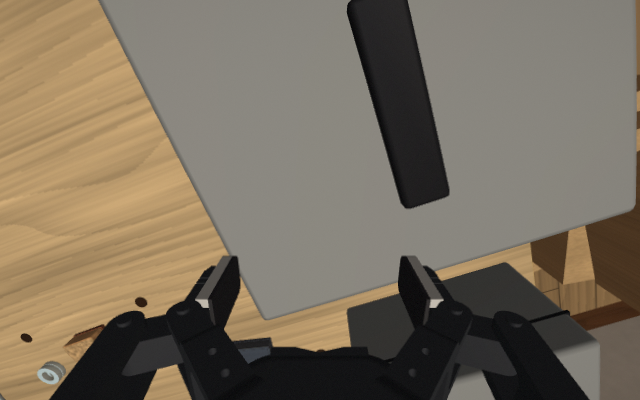

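Run:
```python
from h import *
import pickle
fr=pickle.load(open("f0.pkl","rb"))
a=fr["side"]["image"][160:270,260:370]; b=fr["top"]["image"][160:235,255:345]
c=fr["top"]["image"][150:230,370:500];d=fr["side"]["image"][140:220,335:435]
cv2.imwrite("pics/crop0.png",np.vstack([np.hstack([cv2.resize(x[:,:,::-1],(400,300),interpolation=cv2.INTER_CUBIC) for x in p]) for p in((a,b),(d,c))]))
```

```text
(no output)
```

View pics/crop0.png

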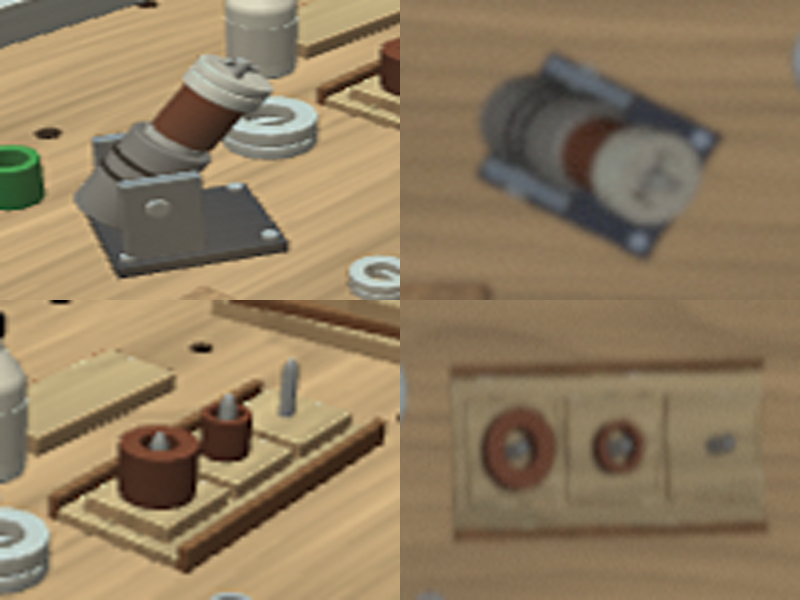

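```bash
cat >> h.py <<'E'
def rpy(v): return R.from_euler('xyz',v).as_matrix()
def cam(f,s=None):
    if "eye" in f: return np.array(f["eye"]),rpy(f["rotation"])
    T=np.array(f["T_tool_cam"]);A=rpy(s["tcp_rot"])
    return np.array(s["eef_pos"])+A@T[:3,3],A@T[:3,:3]
def ray(f,px,s=None):
    e,M=cam(f,s)
    u=cv2.undistortPoints(np.array([[px]],float),np.array(f["intrinsics"]),np.array(f["D"]))[0,0]
    d=M@np.array([u[0],-u[1],-1]);return e,d/np.linalg.norm(d)
def onz(f,px,z,s=None):
    e,d=ray(f,px,s);return e+d*(z-e[2])/d[2]
def proj(f,P,s=None):
    e,M=cam(f,s);q=(np.atleast_2d(P)-e)@M;q=q*[1,-1,-1]
    return cv2.projectPoints(q,np.zeros(3),np.zeros(3),np.array(f["intrinsics"]),np.array(f["D"]))[0][:,0]
def tri(rs):
    A=np.zeros((3,3));b=np.zeros(3)
    for e,d in rs:
        P=np.eye(3)-np.outer(d,d);A+=P;b+=P@e
    x=np.linalg.solve(A,b);return x,[np.linalg.norm((np.eye(3)-np.outer(d,d))@(x-e)) for e,d in rs]
def totool(s,P): return rpy(s["tcp_rot"]).T@(np.array(P)-s["eef_pos"])
E
python3 - <<'E'
from h import *
import pickle
fr=pickle.load(open("f0.pkl","rb"));S,T=fr["side"],fr["top"]
# pin centre/free end: crop coords -> px
side=(260+242/400*110,160+68/300*110); top=(255+657/400*90-90,160+185/300*75)
print(side,top,tri([ray(S,side),ray(T,top)]))
for n,p in [("tray",(187,202)),("post foot",(475,188))]: print(n,onz(T,p,4 if n=="tray" else 40))
d=fr["side"]["image"]
# post tip
st=(335+290/400*100,140+62/300*80);tt=(370+(730-400)/400*130,150+(438-300)/300*80)
print("tip",st,tt,tri([ray(S,st),ray(T,tt)]))
E
```

```text
(326.55, 184.93333333333334) (312.82500000000005, 206.25) (array([510.97353619,   2.01179604, 155.26090476]), [np.float64(0.5657638494946186), np.float64(0.5657638494945418)])
tray [515.51295654 314.44457244   4.        ]
post foot [ 568.20751104 -390.36588654   40.        ]
tip (407.5, 156.53333333333333) (477.25, 186.8) (array([ 569.40306275, -387.22730504,   67.43427196]), [np.float64(0.05138639609631217), np.float64(0.0513863960964493)])
```

```bash
cat >> h.py <<'E'
def go(target,azx,s=None):
    "tool-frame shift (m) and spin(deg) to put TCP at target with tool x at azimuth azx deg"
    s=s or r.sense(); A=rpy(s["tcp_rot"]); d=A.T@(np.array(target)-s["eef_pos"])/1000
    az=np.degrees(np.arctan2(A[1,0],A[0,0])); sp=-((azx-az+180)%360-180)
    print("shift",np.round(d,4).tolist(),"spin",round(sp,1),"az",round(az,2),"tilt",np.round(A[:,2],4).tolist(),"pos",np.round(s["eef_pos"],1).tolist(),"q",np.round(s["qpos"],2).tolist(),"t",round(s["clock"],2),"F",np.round(s["contact_force"],1).tolist(),"op",round(s["opening"],3))
E
python3 - <<'E'
from h import *
go([511,2,420],65)
E
```

```text
shift [-0.4802, -0.4502, -0.0154] spin 95.2 az 160.24 tilt [-0.0004, -0.0011, -1.0] pos [211.2, 588.1, 404.1] q [1.22, 0.35, 1.63, -0.0, 1.16, -0.0] t 0.15 F [-0.1, -0.1, -0.0] op 1.003
```

Call:
carry_out --steps '[[[100,-0.48,-0.45,-0.015,95],[100,-0.48,-0.45,-0.015,95],[100,-0.48,-0.45,-0.015,95],[100,-0.48,-0.45,-0.015,95],[100,-0.48,-0.45,-0.015,95],[100,-0.48,-0.45,-0.015,95],[100,-0.48,-0.45,-0.015,95],[100,-0.48,-0.45,-0.015,95]]]'

```text
clock: 0.95
eef_pos: [393.7, 230.3, 413.9]
tcp_rot: [3.141, 0.001, 1.591]
contact_force: [1.5, 0.8, 0.3]
opening: 0.995
```

Run:
```python
from h import *
go([511,2,420],65)
```

```text
shift [-0.2306, 0.1127, -0.006] spin 26.2 az 91.15 tilt [0.0002, -0.0007, -1.0] pos [393.7, 230.3, 413.9] q [0.53, 0.08, 1.97, -0.0, 1.1, 0.51] t 0.95 F [1.5, 0.8, 0.3] op 0.995
```

Call:
carry_out --steps '[[[100,-0.23,0.113,-0.006,26],[100,-0.23,0.113,-0.006,26],[100,-0.23,0.113,-0.006,26],[100,-0.23,0.113,-0.006,26],[100,-0.23,0.113,-0.006,26],[100,-0.23,0.113,-0.006,26],[100,-0.23,0.113,-0.006,26]]]'

```text
clock: 1.65
eef_pos: [511.6, 1.2, 419.7]
tcp_rot: [-3.142, 0.001, 1.134]
contact_force: [-0.5, 1.1, -0.2]
opening: 0.999
```

```bash
cat >> h.py <<'E'
import pickle
def snap(tag,names=("wrist",)):
    out={}
    for n in names:
        s=r.sense(); f=grab_frame(n); out[n]=(f,s); cv2.imwrite(f"pics/{n}{tag}.png",f["image"][:,:,::-1])
    pickle.dump(out,open(f"f{tag}.pkl","wb")); return out
def load(tag): return pickle.load(open(f"f{tag}.pkl","rb"))
E
python3 - <<'E'
from h import *
go([511,2,420],65)
snap(1)
E
```

```text
shift [0.0005, -0.0009, -0.0003] spin -0.0 az 64.98 tilt [-0.0004, -0.0006, -1.0] pos [511.6, 1.2, 419.7] q [-0.0, 0.16, 1.86, -0.0, 1.13, 0.44] t 1.65 F [-0.5, 1.1, -0.2] op 0.999
```

View pics/wrist1.png

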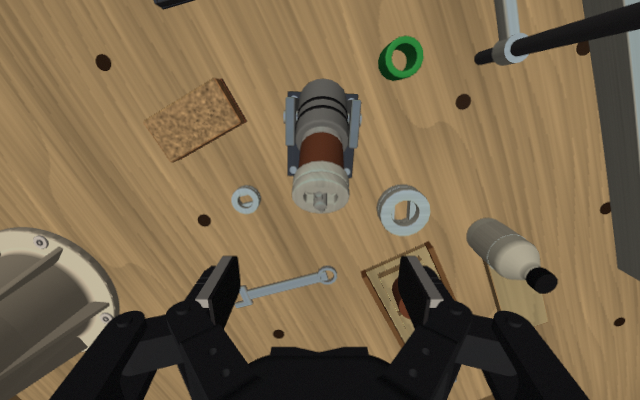

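Run:
```python
from h import *
im=load(1)["wrist"][0]["image"][70:230,260:380]
cv2.imwrite("pics/c1.png",cv2.resize(im[:,:,::-1],(450,600),interpolation=cv2.INTER_CUBIC))
```

```text
(no output)
```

View pics/c1.png

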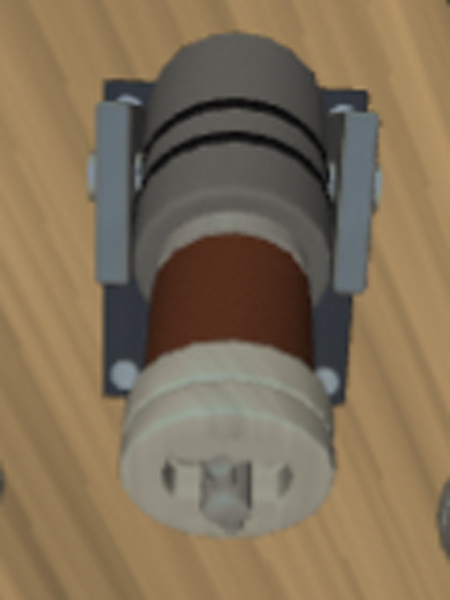

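Call:
carry_out --steps '[[[100,-0.04,0,0.015,0],[100,-0.08,0,0.04,0],[100,-0.125,0,0.055,0],[100,-0.125,0,0.055,0],[100,-0.125,0,0.055,0]]]'

```text
clock: 2.2
eef_pos: [457.7, -110.3, 364.5]
tcp_rot: [-3.14, 0.0, 1.135]
contact_force: [1.0, 0.9, -0.3]
opening: 0.999
```

Run:
```python
from h import *
f=snap(2,("wrist","side","top"))
im=f["wrist"][0]["image"][0:150,220:420]
cv2.imwrite("pics/c2.png",cv2.resize(im[:,:,::-1],(800,600),interpolation=cv2.INTER_CUBIC))
```

```text
(no output)
```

View pics/c2.png

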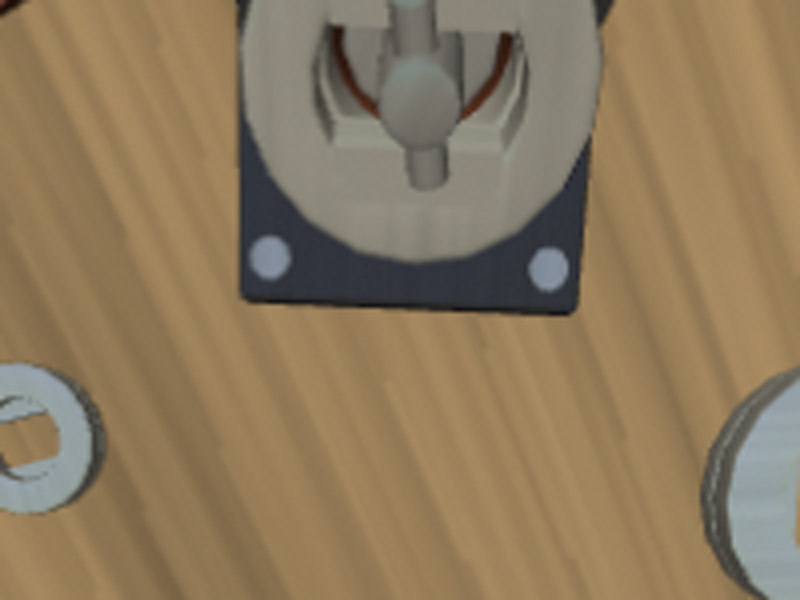

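View pics/wrist2.png

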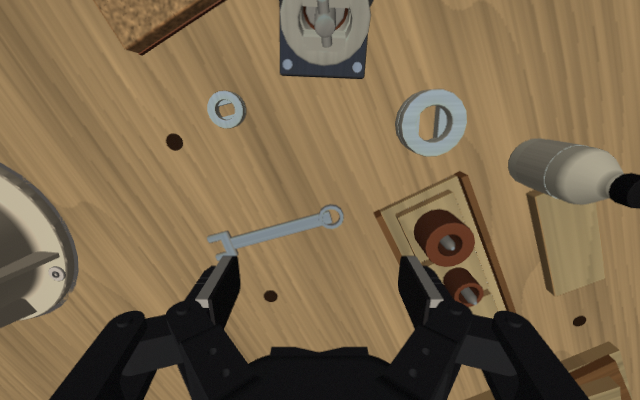

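Run:
```python
from h import *
D=load(2); f,s=D["wrist"]
c=lambda u,v:(220+u/4,v/4)
a=onz(f,c(245,300),6,s);b=onz(f,c(575,313),6,s)
print("plate",a,b,np.linalg.norm(a-b)); d=(b-a)/np.linalg.norm(b-a)
h1=onz(f,c(270,257),6,s);h2=onz(f,c(548,268),6,s);d2=(h2-h1)/np.linalg.norm(h2-h1)
for q in (d,d2): print("edge az",np.degrees(np.arctan2(q[1],q[0])))
fe=onz(f,c(418,97),161.4,s);print("free end",fe)
W1,s1=load(1)["wrist"]
S,_=D["side"]
im=S["image"][165:235,290:350];cv2.imwrite("pics/c3.png",cv2.resize(im[:,:,::-1],(600,700)[:1]+(600,),interpolation=cv2.INTER_CUBIC))
```

```text
plate [468.14172372  10.60188938   6.        ] [547.60797236 -29.87103802   6.        ] 89.17927183586455
edge az -26.990183204195784
edge az -26.982708949563072
free end [512.97622164   2.79219099 161.4       ]
```

View pics/c3.png

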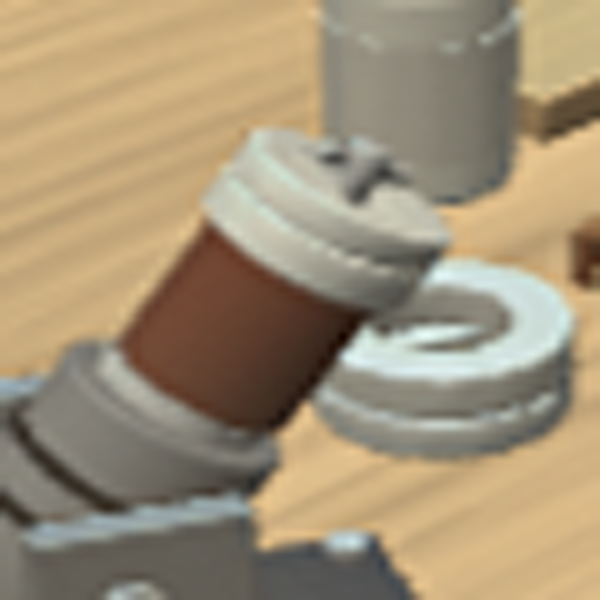

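```bash
cat >> h.py <<'E'
az=np.radians(-117.0); l=np.array([np.cos(az),np.sin(az),0]); AX=np.array([*(np.sin(np.radians(35))*l[:2]),np.cos(np.radians(35))])
FE=np.array([513.0,2.8,161.4]); SH=FE-75*AX
E1=np.array([-l[1],l[0],0]); E1=E1 # horizontal, perp to lean
E2=np.cross(AX,E1)
def onaxplane(f,px,h,s):
    e,d=ray(f,px,s);t=((SH+h*AX-e)@AX)/(d@AX);p=e+d*t-(SH+h*AX);return np.array([p@E1,p@E2])
E
python3 - <<'E'
from h import *
D=load(2); f,s=D["wrist"]
c=lambda u,v:(220+u/4,v/4)
print("SH",SH,"E1",E1,"E2",E2)
for n,h,p in [("fe",75,(418,97)),("pin tip",69.5,(428,180)),("pin up",69.5,(413,3)),("slotLL",64.5,(333,150)),("slotLR",64.5,(500,155)),("cap bottom",64.5,(418,260)),("capL",64.5,(240,75)),("capR",64.5,(602,75)),("slot R end",64.5,(528,90)),("slot L end",64.5,(313,90))]: print(n,np.round(onaxplane(f,c(*p),h,s),1))
for tag,n in ((1,"wrist"),(2,"side"),(2,"top")):
    g,t=load(tag)[n]; im=g["image"].copy()
    P=[SH+h*AX for h in (0,21,42,64.5,75)]
    cc=[SH+64.5*AX+26*(np.cos(k)*E1+np.sin(k)*E2) for k in np.linspace(0,6.28,40)]
    cc+=[SH+21*(np.cos(k)*E1+np.sin(k)*E2) for k in np.linspace(0,6.28,40)]
    x0,y0=proj(g,P,t).mean(0).astype(int)
    X=cv2.resize(im[y0-35:y0+35,x0-35:x0+35],(420,420),interpolation=cv2.INTER_CUBIC)
    for q in list(proj(g,P,t))+list(proj(g,cc,t)): cv2.circle(X,tuple(int(v) for v in (q-[x0-35,y0-35]+.5)*6),2,(255,0,0),-1)
    cv2.imwrite(f"pics/ov_{n}.png",X[:,:,::-1])
cv2.imwrite("pics/ov.png",cv2.resize(np.hstack([cv2.imread(f"pics/ov_{n}.png") for n in ("wrist","side","top")]),(798,266)))
E
```

```text
SH [532.52986897  41.12952602  99.96359668] E1 [ 0.89100652 -0.4539905   0.        ] E2 [0.37188725 0.72986982 0.57357644]
fe [-0. -0.]
pin tip [  2.  -13.5]
pin up [-1.1  9.3]
slotLL [-12.3 -12. ]
slotLR [ 12.7 -11.8]
cap bottom [  1.1 -28.5]
capL [-25.4  -2.2]
capR [26.  -0.3]
slot R end [15.7 -2.7]
slot L end [-15.1  -3.8]
```

View pics/ov.png

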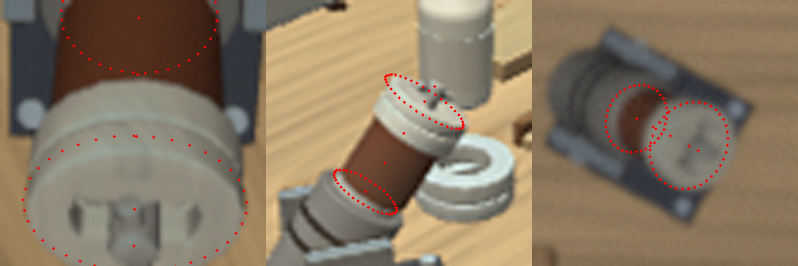

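Run:
```python
from h import *
CC=SH+53.5*AX-1.5*E2; print(CC)
go(CC+[0,0,205],83)
go(CC+[0,0,155],83)
```

```text
[518.04073157  12.69299273 142.92786639]
shift [0.1358, 0.0023, 0.0174] spin -17.8 az 65.16 tilt [0.0003, -0.0001, -1.0] pos [458.9, -109.6, 365.3] q [-0.24, 0.16, 1.99, -0.0, 0.99, 0.2] t 2.35 F [0.2, -0.1, 0.7] op 1.0
shift [0.1358, 0.0023, 0.0674] spin -17.8 az 65.16 tilt [0.0003, -0.0001, -1.0] pos [458.9, -109.6, 365.3] q [-0.24, 0.16, 1.99, -0.0, 0.99, 0.2] t 2.35 F [0.2, -0.1, 0.7] op 1.0
```

Call:
carry_out --steps '[[[100,0.05,0.0,0.005,-8],[100,0.1,0.002,0.01,-16],[100,0.136,0.002,0.017,-18],[100,0.136,0.002,0.017,-18],[100,0.136,0.002,0.05,-18],[100,0.136,0.002,0.067,-18],[100,0.136,0.002,0.067,-18]]]' --squeeze 30

```text
clock: 3.05
eef_pos: [516.9, 13.8, 296.6]
tcp_rot: [-3.138, 0.001, 1.453]
contact_force: [-1.0, -0.6, -0.1]
opening: 1.001
```

Run:
```python
from h import *
go(SH+53.5*AX-1.5*E2+[0,0,155],83)
snap(3,("wrist","side"))
```

```text
shift [-0.001, 0.0013, -0.0013] spin 0.2 az 83.25 tilt [-0.0035, -0.0003, -1.0] pos [516.9, 13.8, 296.6] q [0.02, 0.32, 1.96, -0.0, 0.86, 0.14] t 3.05 F [-1.0, -0.6, -0.1] op 1.001
```

View pics/wrist3.png

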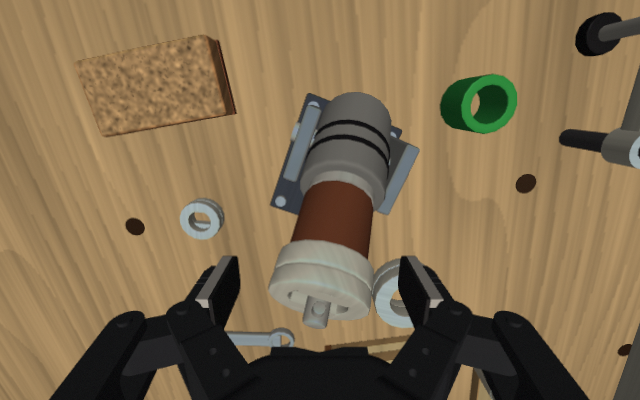

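View pics/side3.png

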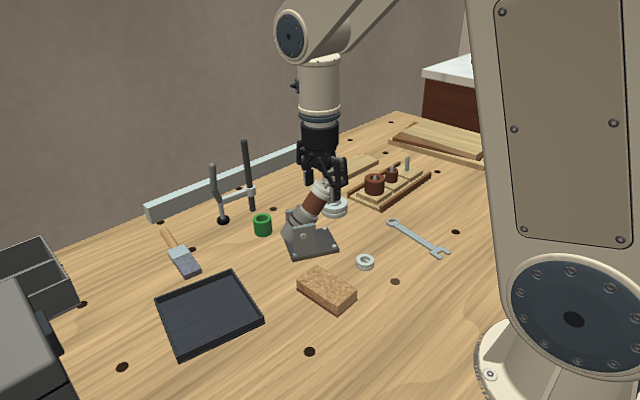

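Call:
carry_out --steps '[[[45,0,0,0,0],[45,0,0,0,0],[45,0,0,0,0],[45,0,0,0,0],[45,0,0,0,0]]]' --squeeze 30

```text
clock: 3.65
eef_pos: [518.3, 13.4, 300.3]
tcp_rot: [3.14, -0.0, 1.452]
contact_force: [-4.1, 0.1, 9.3]
opening: 0.612
```

Run:
```python
from h import *
go(SH+53.5*AX-1.5*E2+[0,0,155],83); print(r.sense()["wrist_torque"])
```

```text
shift [-0.0007, -0.0002, 0.0024] spin 0.2 az 83.19 tilt [0.0019, -0.0, -1.0] pos [518.3, 13.4, 300.3] q [0.02, 0.32, 1.95, -0.0, 0.87, 0.14] t 3.65 F [-4.1, 0.1, 9.3] op 0.612
[ 0.01476852  0.34682378 -0.02547549]
```

Call:
carry_out --steps '[[[45,0,0,0,8],[45,0,0,0,16],[45,0,0,0,24],[45,0,0,0,32],[45,0,0,0,40],[45,0,0,0,40]]]'

```text
clock: 4.25
eef_pos: [518.1, 13.6, 301.8]
tcp_rot: [3.141, -0.002, 0.749]
contact_force: [-5.0, 1.8, 10.2]
opening: 0.596
```

Run:
```python
from h import *
go(SH+53.5*AX-1.5*E2+[0,0,155],83); print(r.sense()["wrist_torque"])
snap(4)
```

```text
shift [-0.0007, 0.0006, 0.0038] spin -40.1 az 42.92 tilt [0.002, 0.0005, -1.0] pos [518.1, 13.6, 301.8] q [0.02, 0.32, 1.95, 0.0, 0.87, 0.84] t 4.25 F [-5.0, 1.8, 10.2] op 0.596
[0.43869943 0.99795455 0.26884931]
```

View pics/wrist4.png

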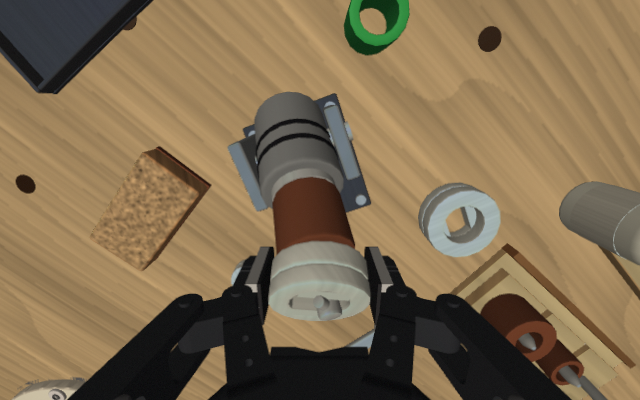

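Call:
carry_out --steps '[[[90,0,0,0,0],[90,0,0,0,0],[90,-0.001,0.001,0.001,-8],[90,-0.001,0.001,0.002,-16],[90,-0.001,0.001,0.002,-24],[90,-0.001,0.001,0.002,-32],[90,-0.001,0.001,0.002,-40],[90,-0.001,0.001,0.002,-40]]]'

```text
clock: 5.1
eef_pos: [518.2, 12.1, 299.8]
tcp_rot: [3.139, -0.001, 1.453]
contact_force: [-0.0, 0.9, -0.3]
opening: 0.9
```

Call:
carry_out --steps '[[[45,0,0,0,0],[45,0,0,0,0],[45,0,0,0,0],[45,0,0,0,8],[45,0,0,0,16],[45,0,0,0,24],[45,0,0,0,32],[45,0,0,0,40]]]'

```text
clock: 5.9
eef_pos: [518.4, 12.6, 301.0]
tcp_rot: [3.14, -0.003, 0.747]
contact_force: [-2.3, 3.0, 14.1]
opening: 0.604
```

Run:
```python
from h import *
go(SH+53.5*AX-1.5*E2+[0,0,155],83); print(r.sense()["wrist_torque"])
f,s=snap(5)["wrist"]
im=f["image"][230:340,240:400]
cv2.imwrite("pics/c5.png",cv2.resize(im[:,:,::-1],(800,550),interpolation=cv2.INTER_CUBIC))
```

```text
shift [-0.0002, -0.0003, 0.0031] spin -40.2 az 42.79 tilt [0.0034, 0.0013, -1.0] pos [518.4, 12.6, 301.0] q [0.02, 0.32, 1.95, 0.0, 0.87, 0.84] t 5.9 F [-2.3, 3.0, 14.1] op 0.604
[0.68230555 0.58654347 0.60068965]
```

View pics/c5.png

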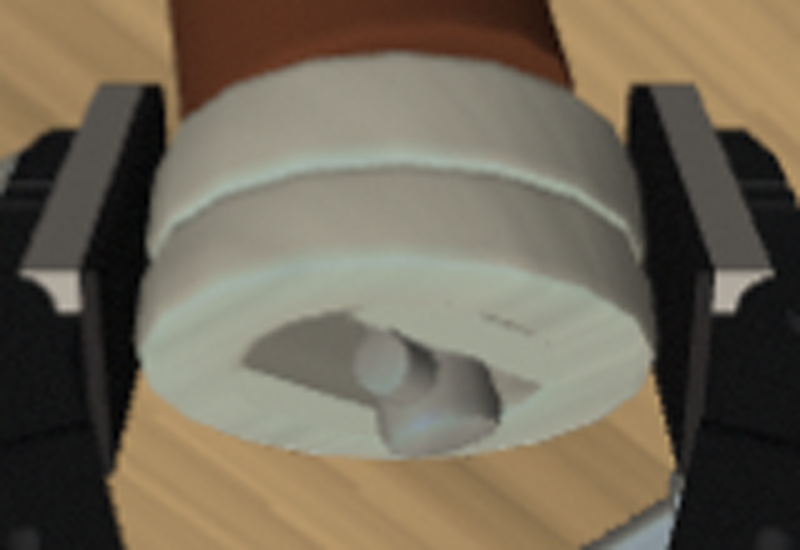

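Call:
carry_out --steps '[[[90,0,0,0,0],[90,0,0,0,0],[90,0,0.0,0.001,-8],[90,0,0,0.002,-16],[90,0,0,0.002,-24],[90,0,0,0.002,-32],[90,0,0,0.002,-40],[90,0,0,0.002,-40]]]'

```text
clock: 6.75
eef_pos: [518.5, 12.4, 298.9]
tcp_rot: [3.138, -0.002, 1.437]
contact_force: [0.1, 0.2, 0.0]
opening: 0.902
```

Run:
```python
from h import *
go(SH+53.5*AX-1.5*E2+[0,0,155],83)
f,s=snap(6)["wrist"]
im=f["image"][230:340,240:400]
cv2.imwrite("pics/c6.png",cv2.resize(im[:,:,::-1],(800,550),interpolation=cv2.INTER_CUBIC))
```

```text
shift [0.0002, -0.0005, 0.0009] spin -0.6 az 82.36 tilt [0.0035, 0.0011, -1.0] pos [518.5, 12.4, 298.9] q [0.02, 0.32, 1.95, 0.0, 0.86, 0.15] t 6.75 F [0.1, 0.2, 0.0] op 0.902
```

View pics/c6.png

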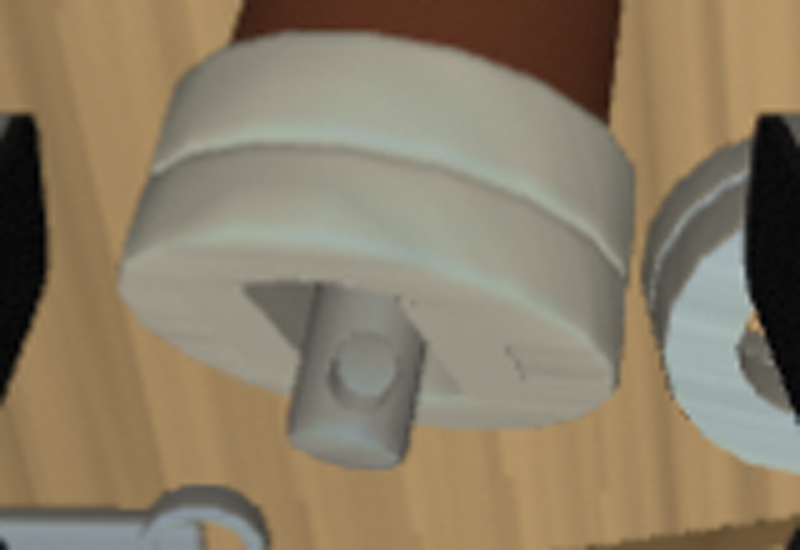

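Run:
```python
from h import *
f,s=load(6)["wrist"]
c=lambda u,v:(240+u/5,230+v/5)
q={k:onaxplane(f,c(*p),64.5,s) for k,p in dict(a=(245,290),b=(297,348),c=(408,302),d=(460,392)).items()}
print(q)
for i,j in ("ab","cd"): v=q[j]-q[i]; print(np.degrees(np.arctan2(v[1],v[0])))
print("width",)
for n,p in (("fe",(348,448)),):print(onaxplane(f,c(*p),75,s))
print("pin near tip",onaxplane(f,c(365,368),69.5,s))
```

```text
{'a': array([-12.42345073,  -1.08031702]), 'b': array([ -3.96860092, -14.2250031 ]), 'c': array([1.85923794, 8.56325801]), 'd': array([ 14.38692423, -13.28814559])}
-57.250297195788036
-60.173806893807935
width
[ 2.03596511 -6.27455142]
pin near tip [0.43742334 1.83924629]
```

Run:
```python
from h import *
f,s=load(6)["wrist"]
for a in (90,97.7,105):
  t=np.radians(a); p=proj(f,SH+69.5*AX+12*(np.cos(t)*E1+np.sin(t)*E2),s)[0]; print(a,(p-[240,230])*5)
print((proj(f,SH+75*AX,s)[0]-[240,230])*5)
e,d=ray(f,(240+365/5,230+368/5),s)
print(e, d@AX)
```

```text
90 [389.30884538 338.67189965]
97.7 [372.24777345 334.13093337]
105 [355.77160535 330.48973102]
[344.09850501 428.88274624]
[529.97334873  96.81376253 269.64346574] -0.28917814921366064
```

Call:
carry_out --steps '[[[45,0,0,0,0],[45,0,0,0,0],[45,0,0,0,0],[45,0,0,0,8],[45,0,0,0,16],[45,0,0,0,24],[45,0,0,0,29],[45,0,0,0,29]]]'

```text
clock: 7.6
eef_pos: [518.7, 13.0, 299.8]
tcp_rot: [3.14, -0.004, 0.921]
contact_force: [-2.3, 5.0, 8.6]
opening: 0.605
```

Call:
carry_out --steps '[[[90,0,0,0,0],[90,0,0,0,0],[90,0,0.0,0.001,-8],[90,0,0,0.002,-10],[90,0,0,0.002,-10]]]'

```text
clock: 8.1
eef_pos: [518.6, 12.9, 297.5]
tcp_rot: [3.139, -0.004, 1.095]
contact_force: [-0.5, -0.2, 0.5]
opening: 0.901
```

Run:
```python
from h import *
go(SH+53.5*AX-1.5*E2+[0,0,155],63)
f,s=snap(7)["wrist"]
im=f["image"][230:340,240:400]
cv2.imwrite("pics/c7.png",cv2.resize(im[:,:,::-1],(800,550),interpolation=cv2.INTER_CUBIC))
```

```text
shift [-0.0004, -0.0004, -0.0004] spin -0.2 az 62.76 tilt [0.0037, 0.0021, -1.0] pos [518.6, 12.9, 297.5] q [0.02, 0.32, 1.96, 0.0, 0.86, 0.49] t 8.1 F [-0.5, -0.2, 0.5] op 0.901
```

View pics/c7.png

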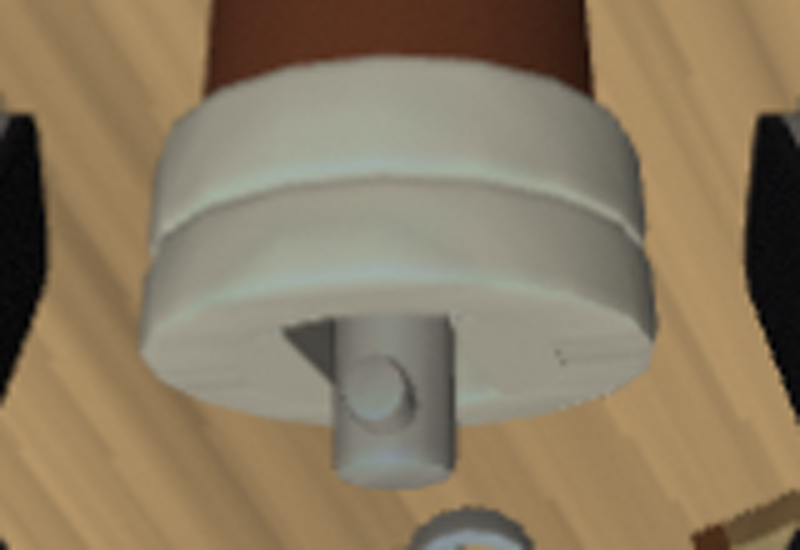

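Run:
```python
from h import *
f,s=load(7)["wrist"]
c=lambda u,v:(240+u/5,230+v/5)
q={k:onaxplane(f,c(*p),64.5,s) for k,p in dict(a=(283,330),b=(335,385),c=(450,318),d=(497,392)).items()}
print(q)
for i,j in ("ab","cd"): v=q[j]-q[i]; print(np.degrees(np.arctan2(v[1],v[0])))
for a in (90,97.7,105):
  t=np.radians(a); p=proj(f,SH+69.5*AX+12*(np.cos(t)*E1+np.sin(t)*E2),s)[0]; print(a,(p-[240,230])*5)
print((proj(f,SH+75*AX,s)[0]-[240,230])*5)
```

```text
{'a': array([-10.26685867,   3.37818644]), 'b': array([ -5.89842361, -15.72011997]), 'c': array([5.82954601, 6.87272282]), 'd': array([ 11.79055066, -18.7038482 ])}
-77.11613789808663
-76.88055669463537
90 [388.4368585  355.56211802]
97.7 [370.58737532 355.97719984]
105 [354.03411123 357.01696129]
[389.05235556 452.01771196]
```

Call:
carry_out --steps '[[[45,0,0,0,0],[45,0,0,0,0],[45,0,0,0,0],[45,0.001,0,-0.001,0],[45,-0.001,0,-0.005,0],[45,-0.004,0,-0.009,0],[45,-0.006,0,-0.012,0]]]' --squeeze 40

```text
clock: 8.85
eef_pos: [515.7, 7.4, 309.9]
tcp_rot: [3.139, -0.004, 1.094]
contact_force: [0.0, -0.2, -1.1]
opening: 0.605
```

Run:
```python
from h import *
go(SH+53.5*AX-1.5*E2+[0,0,155],63)
f,s=snap(8)["wrist"]
im=f["image"][230:340,240:400]
cv2.imwrite("pics/c8.png",cv2.resize(im[:,:,::-1],(800,550),interpolation=cv2.INTER_CUBIC))
```

```text
shift [0.0058, -0.0004, 0.012] spin -0.3 az 62.68 tilt [0.0039, 0.0022, -1.0] pos [515.7, 7.4, 309.9] q [0.01, 0.3, 1.95, 0.0, 0.88, 0.49] t 8.85 F [0.0, -0.2, -1.1] op 0.605
```

View pics/c8.png

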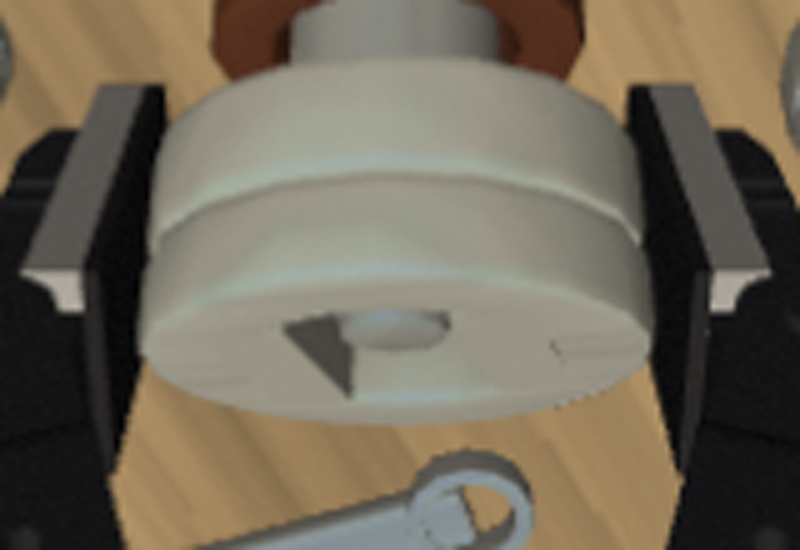

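Cap is passing over the pin, with no force on the wrist and the drum left behind. Continuing off along the axis.

Call:
carry_out --steps '[[[45,-0.005,0,-0.007,0],[45,-0.01,0,-0.014,0],[45,-0.015,0,-0.021,0],[45,-0.02,0,-0.029,0],[45,-0.025,0,-0.036,0],[45,-0.03,0,-0.06,0],[45,-0.03,0,-0.09,0],[45,-0.03,0,-0.09,0]]]'

```text
clock: 9.7
eef_pos: [502.6, -20.1, 404.2]
tcp_rot: [3.133, -0.007, 1.094]
contact_force: [0.2, -0.1, -1.9]
opening: 0.604
```

Run:
```python
from h import *
go([516,314,300],63)
f=snap(9,("wrist","side","top"))
cv2.imwrite("pics/c9.png",np.hstack([cv2.resize(f[n][0]["image"][:,:,::-1],(400,250)) for n in("wrist","side")]))
T=f["top"][0]; im=T["image"][155:250,135:240]; cv2.imwrite("pics/c9t.png",cv2.resize(im[:,:,::-1],(630,570)))
```

```text
shift [0.3022, -0.1425, 0.105] spin -0.3 az 62.65 tilt [0.0108, 0.0018, -0.9999] pos [502.6, -20.1, 404.2] q [-0.04, 0.16, 1.89, 0.0, 1.08, 0.43] t 9.7 F [0.2, -0.1, -1.9] op 0.604
```

View pics/c9.png

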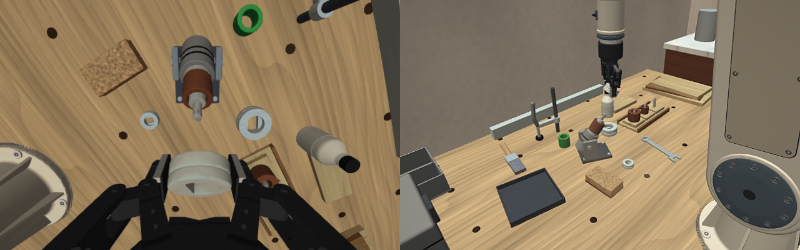

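View pics/c9t.png

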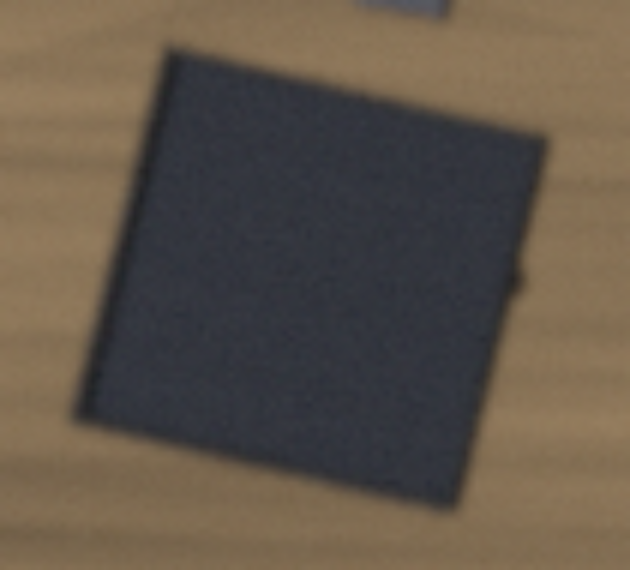

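Run:
```python
from h import *
f,s=load(9)["top"]
C=np.array([onz(f,(135+u/6,155+v/6),20) for u,v in [(170,48),(548,135),(455,510),(78,418)]])
print(C, np.linalg.norm(C-np.roll(C,1,0),axis=1)); c=C.mean(0);print(c)
e=C[1]-C[0];print(np.degrees(np.arctan2(e[1],e[0])))
g,_=load(0)["side"] if 0 else load(2)["side"]
print(proj(g,C))
for a in (63,):
  go([c[0],c[1],300],76); go([c[0],c[1],182],76)
```

```text
[[609.22947016 371.9069857   20.        ]
 [578.00618319 216.58155049  20.        ]
 [423.97118232 248.98163491  20.        ]
 [457.20736959 403.13358885  20.        ]] [155.19606891 158.43258652 157.4056764  157.69422643]
[517.10355131 310.15093998  20.        ]
-101.36603310983304
[[156.73713423 297.44418472]
 [233.48619365 266.60117401]
 [266.2875192  313.88137743]
 [180.06081374 353.86221688]]
shift [0.3, -0.1376, 0.1007] spin -13.3 az 62.67 tilt [0.0041, 0.0022, -1.0] pos [501.2, -19.8, 399.9] q [-0.04, 0.16, 1.9, 0.0, 1.07, 0.43] t 9.85 F [-0.3, -0.2, -1.8] op 0.601
shift [0.2996, -0.1379, 0.2187] spin -13.3 az 62.67 tilt [0.0041, 0.0022, -1.0] pos [501.2, -19.8, 399.9] q [-0.04, 0.16, 1.9, 0.0, 1.07, 0.43] t 9.85 F [-0.3, -0.2, -1.8] op 0.601
```

Call:
carry_out --steps '[[[45,0.15,-0.069,0.03,-8],[45,0.3,-0.138,0.1,-16],[45,0.3,-0.138,0.1,-16],[45,0.3,-0.138,0.1,-16],[45,0.3,-0.138,0.1,-16],[45,0.3,-0.138,0.1,-16],[45,0.3,-0.138,0.1,-16],[45,0.3,-0.138,0.1,-16]]]'

```text
clock: 10.65
eef_pos: [515.7, 314.4, 297.2]
tcp_rot: [3.141, -0.002, 1.377]
contact_force: [0.3, -1.3, -2.5]
opening: 0.6
```

Run:
```python
from h import *
go([517,311,186],79)
snap(10)
```

```text
shift [-0.0032, 0.0019, 0.1112] spin -0.1 az 78.88 tilt [0.0009, 0.0015, -1.0] pos [515.7, 314.4, 297.2] q [0.54, 0.44, 1.77, 0.0, 0.93, 0.74] t 10.65 F [0.3, -1.3, -2.5] op 0.6
```

View pics/wrist10.png

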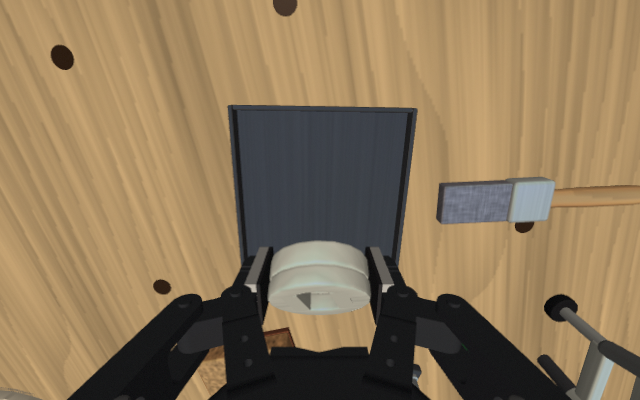

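Run:
```python
from h import *
f,s=load(10)["wrist"]
a=onz(f,(229,105),20,s);b=onz(f,(417,108),20,s);print(a,b,np.linalg.norm(a-b)); m=(a+b)/2
A=rpy(s["tcp_rot"]);print("centre",m-80*A[:,0])
```

```text
[457.97010382 411.63234851  20.        ] [612.71492017 379.01273585  20.        ] 158.1454941443233
centre [519.9101038  316.82525986  19.86791619]
```

Call:
carry_out --steps '[[[45,0.005,0.003,0.045,0],[45,0.005,0.003,0.09,0],[45,0.005,0.003,0.109,0],[45,0.005,0.003,0.111,0],[45,0.005,0.003,0.114,0],[45,0.005,0.003,0.116,0]]]'

```text
clock: 11.3
eef_pos: [520.2, 316.3, 183.1]
tcp_rot: [3.14, -0.001, 1.376]
contact_force: [-0.7, -0.4, 1.6]
opening: 0.599
```

Run:
```python
from h import *
go([517,311,180],79)
snap(11)
```

```text
shift [-0.0058, -0.0021, 0.0031] spin -0.2 az 78.84 tilt [0.002, 0.0009, -1.0] pos [520.2, 316.3, 183.1] q [0.54, 0.61, 1.81, -0.0, 0.72, 0.74] t 11.3 F [-0.7, -0.4, 1.6] op 0.599
```

View pics/wrist11.png

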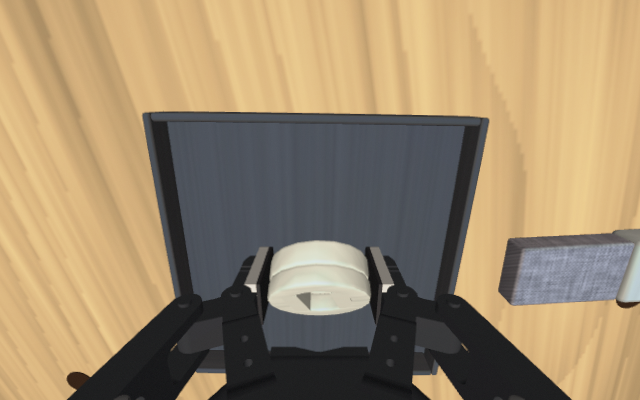

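Call:
carry_out --steps '[[[45,0,0,0.002,0],[45,0,0,0.004,0],[45,0,0,0.005,0],[45,0,0,0.005,0]]]'

```text
clock: 11.75
eef_pos: [520.7, 317.7, 180.8]
tcp_rot: [3.138, -0.005, 1.376]
contact_force: [-6.2, 4.3, 16.8]
opening: 0.602
```

Run:
```python
from h import *
go([517,311,180],79)
snap(12)
```

```text
shift [-0.0073, -0.0023, 0.0008] spin -0.2 az 78.82 tilt [0.0046, 0.004, -1.0] pos [520.7, 317.7, 180.8] q [0.55, 0.61, 1.81, 0.0, 0.72, 0.74] t 11.75 F [-6.2, 4.3, 16.8] op 0.602
```

View pics/wrist12.png

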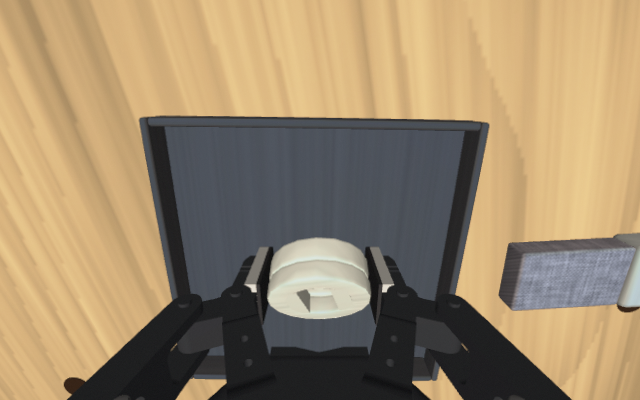

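Call:
carry_out --steps '[[[62,0,0,-0.001,0],[64,0,0,-0.001,0],[68,0,0,-0.001,0],[75,0,0,-0.001,0],[90,0,0,-0.001,0],[95,0,0,-0.01,0],[95,0,0,-0.05,0],[95,0,0,-0.1,0]]]'

```text
clock: 12.6
eef_pos: [519.4, 316.8, 280.3]
tcp_rot: [3.141, -0.002, 1.376]
contact_force: [0.6, 0.4, -0.1]
opening: 0.953
```

Run:
```python
from h import *
go([517,311,180],79)
snap(13,("wrist","side"))
```

```text
shift [-0.0063, -0.0013, 0.1003] spin -0.2 az 78.82 tilt [0.0007, 0.0016, -1.0] pos [519.4, 316.8, 280.3] q [0.54, 0.47, 1.77, 0.0, 0.9, 0.74] t 12.6 F [0.6, 0.4, -0.1] op 0.953
```

View pics/wrist13.png

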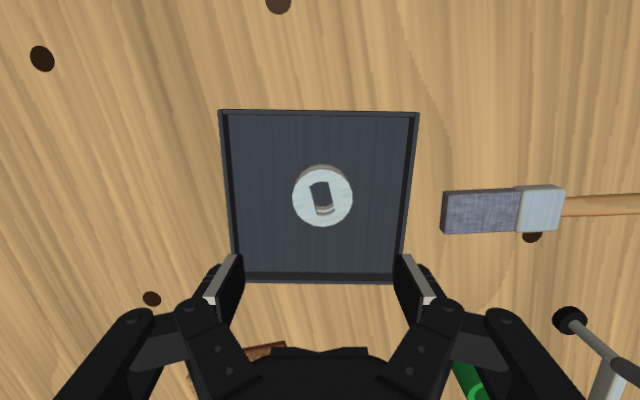

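View pics/side13.png

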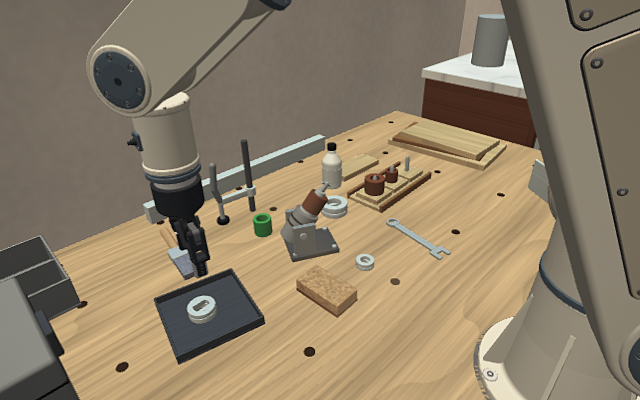

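Run:
```python
from h import *
P=SH+23*AX-1.5*E2+[0,0,4+155]; print(P)
go([P[0],P[1],345],63); go(P,63)
T=load(2)["top"][0]
for n,p in (("place?",(430,240)),("wrench",(383,235)),("wr",(368,296)),("rackedge",(388,213)),("rackR",(488,210))): print(n,onz(T,p,0))
```

```text
[525.98287829  28.28033332 276.94372904]
shift [-0.2834, 0.0605, -0.06] spin 15.8 az 78.82 tilt [0.0135, 0.0093, -0.9999] pos [522.4, 318.5, 287.7] q [0.54, 0.46, 1.76, 0.0, 0.9, 0.74] t 12.7 F [1.3, -0.8, 0.2] op 0.947
shift [-0.2842, 0.0597, 0.0081] spin 15.8 az 78.82 tilt [0.0135, 0.0093, -0.9999] pos [522.4, 318.5, 287.7] q [0.54, 0.46, 1.76, 0.0, 0.9, 0.74] t 12.7 F [1.3, -0.8, 0.2] op 0.947
place? [ 437.69407004 -292.22502783    0.        ]
wrench [ 446.93101996 -174.57248342    0.        ]
wr [ 294.98840821 -140.73361463    0.        ]
rackedge [ 502.09628124 -185.82983384    0.        ]
rackR [ 5.16560256e+02 -4.36209715e+02 -2.27373675e-13]
```

Call:
carry_out --steps '[[[95,0,0,-0.05,0],[95,-0.05,0.01,-0.07,4],[95,-0.283,0.06,-0.07,16],[95,-0.283,0.06,-0.07,16],[95,-0.283,0.06,-0.07,16],[95,-0.283,0.06,-0.07,16],[95,-0.283,0.06,-0.07,16],[95,-0.283,0.06,-0.07,16]]]'

```text
clock: 13.5
eef_pos: [525.1, 24.3, 355.4]
tcp_rot: [3.133, -0.013, 1.092]
contact_force: [0.2, 0.8, 0.0]
opening: 0.95
```

Run:
```python
from h import *
P=SH+23*AX-1.5*E2+[0,0,4+155]
go(P,63)
f,s=snap(14)["wrist"]
for h in (0,21,42,75): print(h,proj(f,SH+h*AX,s)[0])
```

```text
shift [0.0029, -0.0018, 0.0785] spin -0.4 az 62.58 tilt [0.0139, 0.0079, -0.9999] pos [525.1, 24.3, 355.4] q [0.04, 0.25, 1.9, 0.01, 0.98, 0.51] t 13.5 F [0.2, 0.8, 0.0] op 0.95
0 [315.08130442 191.12115479]
21 [315.13938939 211.72913754]
42 [315.20544302 234.77054518]
75 [315.32946435 276.96684128]
```

View pics/wrist14.png

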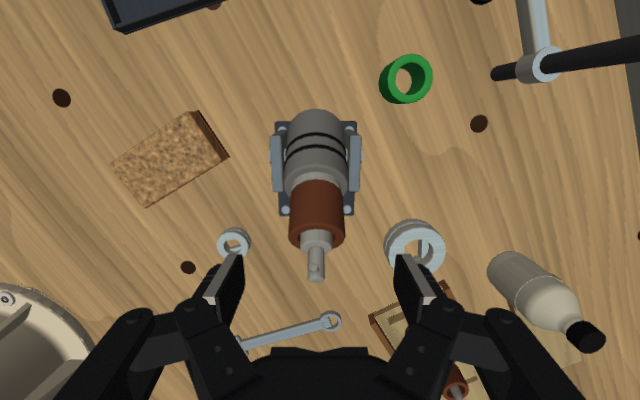

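Call:
carry_out --steps '[[[95,0.003,-0.002,0.04,0],[95,0.003,-0.002,0.065,0],[95,0.003,-0.002,0.078,0],[95,0.003,-0.002,0.078,0]]]'

```text
clock: 13.95
eef_pos: [525.4, 31.3, 276.0]
tcp_rot: [3.136, -0.013, 1.093]
contact_force: [-0.3, 0.3, 0.7]
opening: 0.95
```

Run:
```python
from h import *
P=SH+23*AX-1.5*E2+[0,0,4+155]
go(P,63)
snap(15,("wrist","side"))
f=load(15);cv2.imwrite("pics/c15.png",np.hstack([cv2.resize(f["wrist"][0]["image"][200:350,220:420,::-1],(400,300)),cv2.resize(f["side"][0]["image"][130:280,240:440,::-1],(400,300))]))
```

```text
shift [-0.0024, 0.0019, -0.001] spin -0.4 az 62.63 tilt [0.0108, 0.0091, -0.9999] pos [525.4, 31.3, 276.0] q [0.05, 0.36, 1.96, 0.01, 0.81, 0.52] t 13.95 F [-0.3, 0.3, 0.7] op 0.95
```

View pics/c15.png

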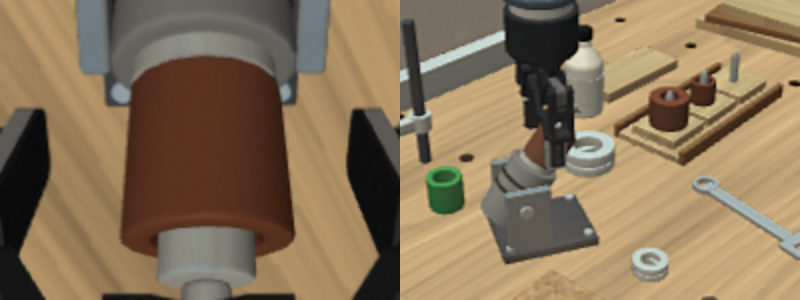

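Call:
carry_out --steps '[[[35,-0.002,0.001,0,0],[35,-0.002,0.001,0,0],[35,-0.002,0.001,0,0],[35,-0.002,0.001,0,0],[35,-0.002,0.001,0,0],[35,-0.002,0.001,0,0]]]' --squeeze 40

```text
clock: 14.65
eef_pos: [526.6, 28.8, 279.1]
tcp_rot: [3.132, -0.015, 1.093]
contact_force: [-1.2, -0.4, 7.1]
opening: 0.492
```

Run:
```python
from h import *
P=SH+23*AX-1.5*E2+[0,0,4+155]
go(P,63)
```

```text
shift [-0.0008, -0.0003, 0.0022] spin -0.4 az 62.63 tilt [0.0157, 0.0093, -0.9998] pos [526.6, 28.8, 279.1] q [0.05, 0.36, 1.95, 0.01, 0.81, 0.52] t 14.65 F [-1.2, -0.4, 7.1] op 0.492
```

Call:
carry_out --steps '[[[35,0.001,0,-0.001,0],[35,-0.001,0,-0.004,0],[35,-0.004,0,-0.008,0],[35,-0.007,0,-0.013,0],[35,-0.011,0,-0.017,0]]]'

```text
clock: 15.15
eef_pos: [521.2, 18.6, 296.4]
tcp_rot: [3.132, -0.016, 1.093]
contact_force: [-0.0, 0.5, -1.3]
opening: 0.494
```

Run:
```python
from h import *
P=SH+23*AX-1.5*E2+[0,0,4+155]
go(P,63)
snap(16)
```

```text
shift [0.0104, -0.0004, 0.0197] spin -0.4 az 62.62 tilt [0.016, 0.0093, -0.9998] pos [521.2, 18.6, 296.4] q [0.03, 0.33, 1.95, 0.01, 0.84, 0.5] t 15.15 F [-0.0, 0.5, -1.3] op 0.494
```

View pics/wrist16.png

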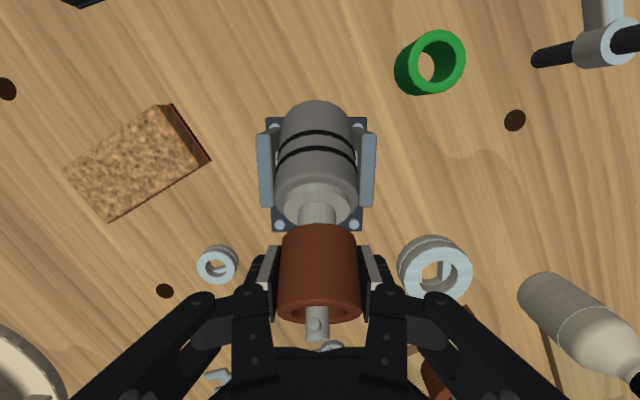

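Call:
carry_out --steps '[[[35,-0.005,0,-0.007,0],[35,-0.011,0,-0.016,0],[35,-0.017,0,-0.025,0],[35,-0.024,0,-0.034,0],[35,-0.03,0,-0.043,0],[35,-0.036,0,-0.052,0],[35,-0.043,0,-0.061,0],[35,-0.047,0,-0.067,0]]]'

```text
clock: 16.0
eef_pos: [498.1, -24.8, 364.1]
tcp_rot: [3.131, -0.016, 1.093]
contact_force: [-0.1, -0.3, -1.8]
opening: 0.493
```

Run:
```python
from h import *
go([430,-290,300],90)
snap(17)
```

```text
shift [-0.2678, 0.0609, 0.0606] spin -27.4 az 62.6 tilt [0.017, 0.0088, -0.9998] pos [498.1, -24.8, 364.1] q [-0.06, 0.2, 1.95, 0.01, 0.98, 0.42] t 16.0 F [-0.1, -0.3, -1.8] op 0.493
```

View pics/wrist17.png

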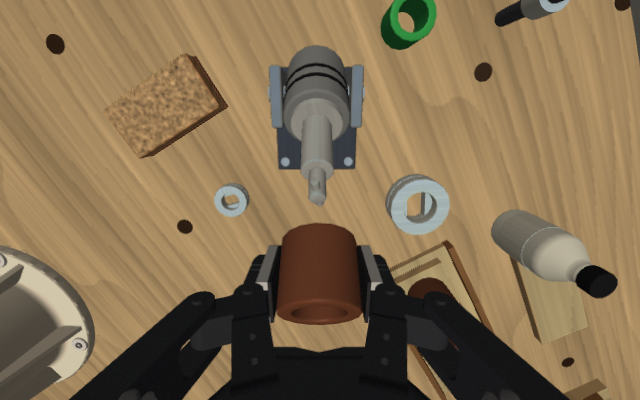

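Call:
carry_out --steps '[[[35,-0.05,0.012,0.0,-8],[35,-0.1,0.024,0.03,-16],[35,-0.15,0.035,0.06,-24],[35,-0.2,0.046,0.08,-27],[35,-0.267,0.06,0.11,-27],[35,-0.267,0.06,0.11,-27],[35,-0.267,0.06,0.13,-27],[35,-0.267,0.06,0.13,-27]]]'

```text
clock: 16.85
eef_pos: [429.3, -289.6, 228.5]
tcp_rot: [3.128, -0.011, 1.561]
contact_force: [-0.2, 1.1, -1.0]
opening: 0.493
```

Run:
```python
from h import *
go([430,-290,195],90)
f=snap(18,("wrist","side","top"))
```

```text
shift [-0.0008, 0.0002, 0.0335] spin -0.6 az 89.43 tilt [0.0137, 0.0112, -0.9998] pos [429.3, -289.6, 228.5] q [-0.6, 0.43, 2.0, 0.03, 0.71, -0.61] t 16.85 F [-0.2, 1.1, -1.0] op 0.493
```

View pics/wrist18.png

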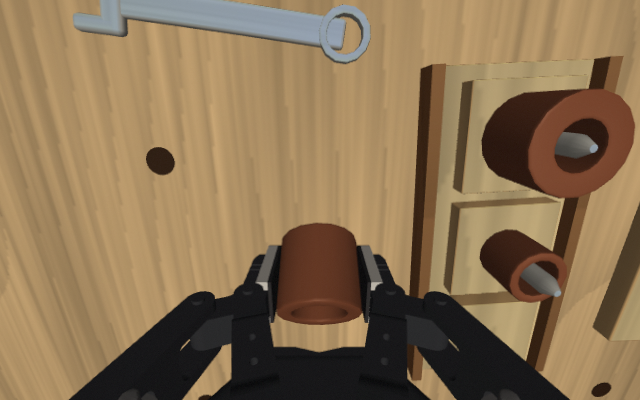

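View pics/top18.png

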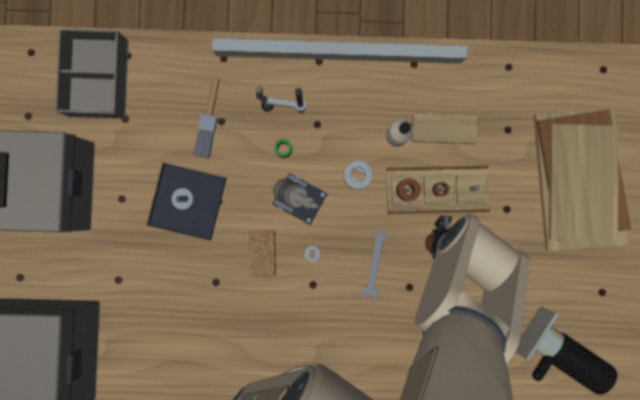

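Call:
carry_out --steps '[[[35,0,-0.012,0.02,0],[35,0,-0.012,0.032,0],[35,0,-0.012,0.036,0],[35,0,-0.012,0.038,0],[35,0,-0.012,0.04,0],[35,0,-0.012,0.04,0]]]'

```text
clock: 17.6
eef_pos: [420.6, -287.5, 192.1]
tcp_rot: [3.123, -0.009, 1.564]
contact_force: [0.5, 1.7, 2.2]
opening: 0.493
```

Run:
```python
from h import *
go([430,-290,195],90)
```

```text
shift [-0.0024, 0.0094, -0.0027] spin -0.4 az 89.62 tilt [0.0187, 0.0085, -0.9998] pos [420.6, -287.5, 192.1] q [-0.61, 0.49, 2.03, 0.03, 0.62, -0.63] t 17.6 F [0.5, 1.7, 2.2] op 0.493
```

Call:
carry_out --steps '[[[35,0.002,0,0.001,0],[35,0.0045,0,0.002,0],[35,0.007,0,0.003,0],[35,0.009,0,0.0045,0],[35,0.011,0,0.006,0],[35,0.013,0,0.007,0],[35,0.013,0,0.007,0]]]'

```text
clock: 18.3
eef_pos: [422.4, -275.9, 187.5]
tcp_rot: [3.118, -0.004, 1.565]
contact_force: [-2.7, -3.2, 20.2]
opening: 0.49
```

Run:
```python
from h import *
go([430,-290,195],90)
snap(19,("wrist","side"))
f=load(19);cv2.imwrite("pics/c19.png",np.hstack([cv2.resize(f["wrist"][0]["image"][200:350,220:420,::-1],(400,300)),cv2.resize(f["side"][0]["image"][150:300,340:540,::-1],(400,300))]))
```

```text
shift [-0.014, 0.0079, -0.0074] spin -0.3 az 89.65 tilt [0.0236, 0.0042, -0.9997] pos [422.4, -275.9, 187.5] q [-0.59, 0.49, 2.04, 0.03, 0.59, -0.61] t 18.3 F [-2.7, -3.2, 20.2] op 0.49
```

View pics/c19.png

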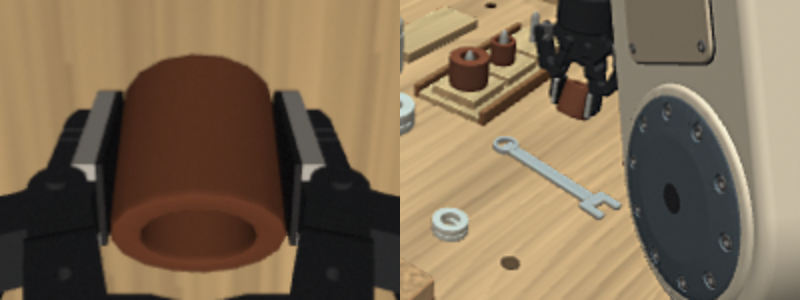

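Call:
carry_out --steps '[[[35,0.002,0,0.001,0],[35,0.004,0,0.002,0],[35,0.006,0,0.003,0],[35,0.007,0,0.004,0],[35,0.007,0,0.004,0]]]'

```text
clock: 18.9
eef_pos: [423.7, -270.2, 185.4]
tcp_rot: [3.114, -0.001, 1.565]
contact_force: [-3.9, -4.6, 18.2]
opening: 0.493
```

Run:
```python
from h import *
go([430,-290,195],90)
snap(20,("wrist","side"))
f=load(20);cv2.imwrite("pics/c20.png",np.hstack([cv2.resize(f["wrist"][0]["image"][200:350,220:420,::-1],(400,300)),cv2.resize(f["side"][0]["image"][150:300,340:540,::-1],(400,300))]))
```

```text
shift [-0.0198, 0.0066, -0.0094] spin -0.3 az 89.67 tilt [0.0275, 0.0007, -0.9996] pos [423.7, -270.2, 185.4] q [-0.58, 0.49, 2.05, 0.03, 0.58, -0.59] t 18.9 F [-3.9, -4.6, 18.2] op 0.493
```

View pics/c20.png

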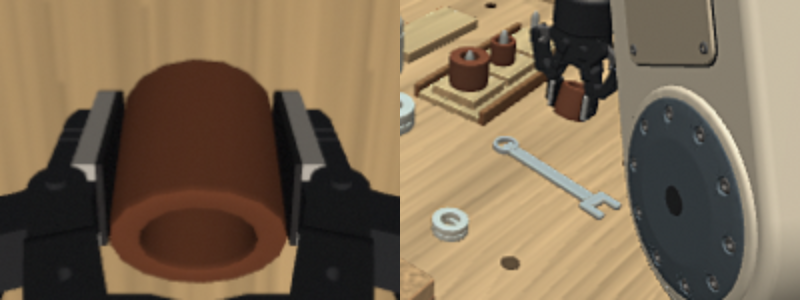

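Call:
carry_out --steps '[[[50,0,0,-0.001,0],[53,0,0,-0.001,0],[58,0,0,-0.001,0],[65,0,0,-0.001,0],[80,0,0,-0.001,0],[85,0,0,-0.001,0]]]'

```text
clock: 19.6
eef_pos: [423.6, -270.1, 186.2]
tcp_rot: [3.114, -0.001, 1.565]
contact_force: [0.2, -0.1, -0.1]
opening: 0.848
```

Run:
```python
from h import *
go([430,-290,195],90)
snap(21,("wrist","side"))
f=load(21);cv2.imwrite("pics/c21.png",np.hstack([cv2.resize(f["wrist"][0]["image"][200:350,220:420,::-1],(400,300)),cv2.resize(f["side"][0]["image"][150:300,340:540,::-1],(400,300))]))
```

```text
shift [-0.0198, 0.0067, -0.0086] spin -0.3 az 89.67 tilt [0.0272, 0.001, -0.9996] pos [423.6, -270.1, 186.2] q [-0.58, 0.49, 2.05, 0.03, 0.58, -0.59] t 19.6 F [0.2, -0.1, -0.1] op 0.848
```

View pics/c21.png

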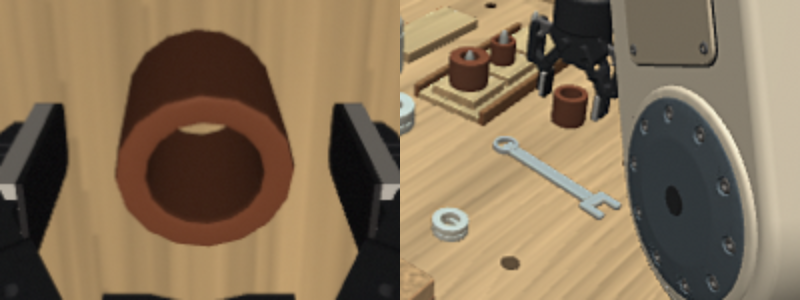

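Run:
```python
from h import *
f,s=load(21)["wrist"]
p=onz(f,(323,285.3),42,s);print(p)
A=rpy(s["tcp_rot"]);t=A.T@(p-s["eef_pos"]);print("drum top in tool",t)
# grip point desired: drum at height 29
q=A.T@(np.array([p[0],p[1],29])-s["eef_pos"]);print(q)
```

```text
[ 429.85549522 -268.24342018   42.        ]
drum top in tool [  1.7667466    2.28136719 144.36258464]
[  1.75146644   1.92778372 157.35776625]
```

Call:
carry_out --steps '[[[85,0.002,0.002,0.002,0],[85,0.002,0.002,0.002,0],[38,0.002,0.002,0.002,0],[38,0.002,0.002,0.002,0],[38,0.002,0.002,0.002,0],[38,0.002,0.002,0.002,0],[38,0.002,0.002,0.002,0]]]'

```text
clock: 20.4
eef_pos: [425.7, -268.2, 184.6]
tcp_rot: [3.114, -0.001, 1.565]
contact_force: [-0.6, 0.9, 5.2]
opening: 0.494
```

Call:
carry_out --steps '[[[38,0,0,-0.03,0],[38,0,0,-0.08,0],[38,0,0,-0.12,0],[38,0,0,-0.12,0]]]'

```text
clock: 20.8
eef_pos: [423.9, -269.3, 309.4]
tcp_rot: [3.107, 0.003, 1.565]
contact_force: [1.3, -0.1, -2.1]
opening: 0.494
```

Run:
```python
from h import *
go([569,-388,310],90)
snap(22,("wrist","side"))
```

```text
shift [-0.1178, 0.1458, 0.0049] spin -0.3 az 89.66 tilt [0.0345, -0.0037, -0.9994] pos [423.9, -269.3, 309.4] q [-0.57, 0.28, 1.99, 0.02, 0.84, -0.58] t 20.8 F [1.3, -0.1, -2.1] op 0.494
```

View pics/wrist22.png

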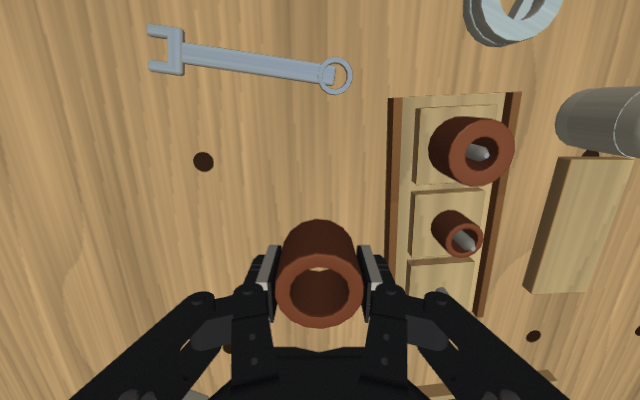

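Call:
carry_out --steps '[[[38,0,0,-0.02,0],[38,-0.03,0.03,-0.03,0],[38,-0.07,0.07,-0.03,0],[38,-0.11,0.11,-0.03,0],[38,-0.16,0.147,-0.03,0],[38,-0.2,0.147,-0.02,0],[38,-0.2,0.147,-0.02,0],[38,-0.2,0.147,-0.02,0]]]'

```text
clock: 21.7
eef_pos: [567.0, -470.5, 325.1]
tcp_rot: [3.116, -0.003, 1.563]
contact_force: [-0.3, 1.5, -1.6]
opening: 0.493
```

Run:
```python
from h import *
go([569,-388,310],90)
snap(23)
```

```text
shift [0.0824, 0.001, 0.0154] spin -0.4 az 89.56 tilt [0.0251, 0.0028, -0.9997] pos [567.0, -470.5, 325.1] q [-0.7, 0.59, 1.44, 0.02, 1.09, -0.7] t 21.7 F [-0.3, 1.5, -1.6] op 0.493
```

View pics/wrist23.png

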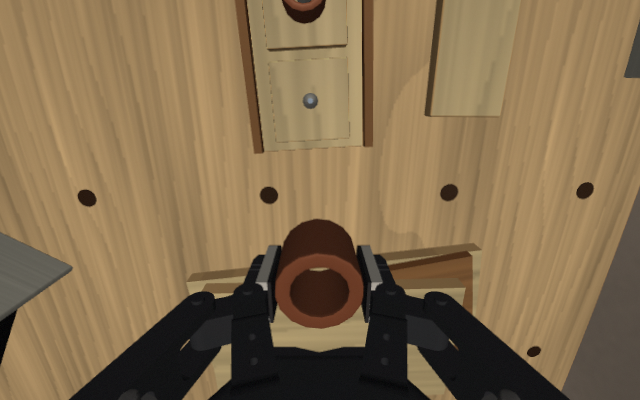

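Run:
```python
from h import *
f,s=load(23)["wrist"]
B=np.array([onz(f,p,24,s) for p in [(268,60),(347,57),(350.5,137),(275,142)]]);print(B.round(1),np.linalg.norm(B-np.roll(B,1,0),axis=1));print("blk",B.mean(0))
print("post tip at z70",onz(f,(310.5,100.5),70,s),"at 50",onz(f,(310.5,100.5),50,s))
A=rpy(s["tcp_rot"]);K=np.array(f["intrinsics"])
e,d=ray(f,(319.5,291),s); e=A.T@(e-s["eef_pos"]);d=A.T@d
top=e+d*(142.5-e[2])/d[2];print("drum top in tool",top)
print("bottom radius check", 44*281/142)
# world: top of drum pos & target shift
topw=A@top+s["eef_pos"];print("top world",topw)
for tgt in (B.mean(0),onz(f,(310.5,100.5),68,s)):
  D=np.array([tgt[0],tgt[1],24+42])-topw; print("tool shift",A.T@D)
```

```text
[[ 531.  -348.1   24. ]
 [ 600.3 -345.9   24. ]
 [ 605.3 -415.2   24. ]
 [ 533.3 -419.2   24. ]] [71.17817166 69.30727428 69.44033092 72.14952145]
blk [ 567.48234058 -382.09108302   24.        ]
post tip at z70 [ 567.84966352 -382.55917635   70.        ] at 50 [ 567.78518717 -382.31803179   50.        ]
drum top in tool [-1.33661129e-01  5.81764433e-01  1.42500000e+02]
bottom radius check 87.07042253521126
top world [ 571.16319952 -470.21567575  182.70533746]
tool shift [ 87.73907278  -7.28730766 116.82627535]
tool shift [ 87.29785784  -6.9231419  116.83408   ]
```

Call:
carry_out --steps '[[[38,0.04,-0.004,0,0],[38,0.086,-0.007,0.02,0],[38,0.086,-0.007,0.05,0],[38,0.086,-0.007,0.055,0],[38,0.086,-0.007,0.055,0]]]'

```text
clock: 22.25
eef_pos: [561.3, -381.9, 270.2]
tcp_rot: [3.119, -0.005, 1.565]
contact_force: [0.4, -0.1, -1.8]
opening: 0.493
```

Run:
```python
from h import *
go([569,-388,310],90)
f=snap(24,("wrist","side","top"))
cv2.imwrite("pics/c24.png",np.hstack([cv2.resize(f["wrist"][0]["image"][180:380,200:440,::-1],(400,333)),cv2.resize(f["side"][0]["image"][100:220,340:484,::-1],(400,333))]))
A=rpy(f["wrist"][1]["tcp_rot"]);print(A@[-.1,.6,163]+f["wrist"][1]["eef_pos"])
```

```text
shift [-0.0059, 0.0086, -0.0396] spin -0.4 az 89.64 tilt [0.023, 0.0048, -0.9997] pos [561.3, -381.9, 270.2] q [-0.6, 0.57, 1.62, 0.02, 0.94, -0.61] t 22.25 F [0.4, -0.1, -1.8] op 0.493
[ 565.65526547 -381.21777338  107.28364932]
```

View pics/c24.png

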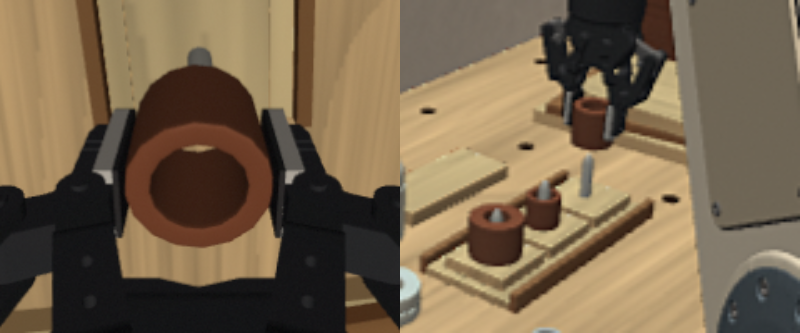

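Run:
```python
from h import *
f,s=load(24)["wrist"]
im=f["image"][190:240,290:350];cv2.imwrite("pics/c24b.png",cv2.resize(im[:,:,::-1],(600,500),interpolation=cv2.INTER_CUBIC))
for y in (-378,-381,-384,-388): print(y,proj(f,[[566,y,72],[566,y,60]],s))
print("ray at z70",onz(f,(319.4,211),70,s))
```

```text
-378 [[318.6527457  234.09880888]
 [318.2777597  226.66842815]]
-381 [[318.67612527 238.17928768]
 [318.30164884 230.55351148]]
-384 [[318.69926241 242.21685369]
 [318.3253084  234.40025365]]
-388 [[318.72974016 247.53448291]
 [318.35650198 239.47040267]]
ray at z70 [ 566.61273814 -362.36937677   70.        ]
```

View pics/c24b.png

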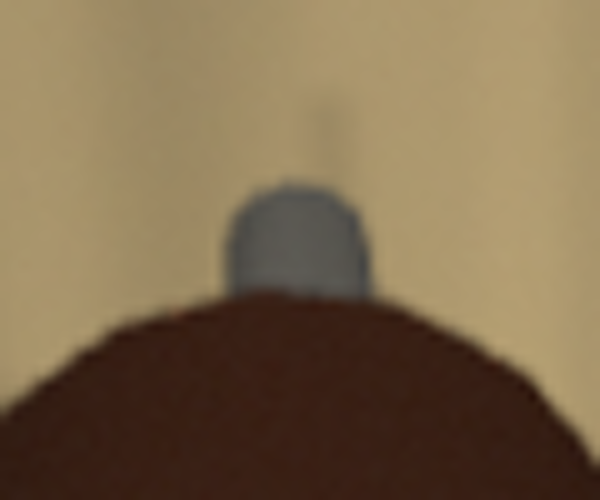

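Run:
```python
from h import *
f,s=load(24)["wrist"]
print("foot front edge",onz(f,(319.5,208.7),24,s))
A=rpy(s["tcp_rot"])
print("drum bottom edge", proj(f,A@[22,.6,184]+s["eef_pos"],s))
```

```text
foot front edge [ 567.75518715 -377.99281057   24.        ]
drum bottom edge [[319.48729218 215.63302381]]
```

Call:
carry_out --steps '[[[38,-0.002,0.001,0.01,0],[38,-0.002,0.001,0.02,0],[38,-0.002,0.001,0.03,0],[38,-0.002,0.001,0.035,0]]]'

```text
clock: 22.8
eef_pos: [563.6, -385.4, 235.7]
tcp_rot: [3.116, -0.004, 1.563]
contact_force: [0.2, 0.9, -1.4]
opening: 0.496
```

Call:
carry_out --steps '[[[38,0,0,0.008,0],[38,0,0,0.015,0],[38,0,0,0.021,0],[38,0,0,0.025,0],[38,0,0,0.025,0]]]'

```text
clock: 23.3
eef_pos: [564.0, -385.1, 210.1]
tcp_rot: [3.117, -0.004, 1.563]
contact_force: [0.5, -0.6, -2.0]
opening: 0.49
```

Run:
```python
from h import *
go([569,-388,208.6],90)
f=snap(25,("wrist","side"))
cv2.imwrite("pics/c25.png",np.hstack([cv2.resize(f["wrist"][0]["image"][180:380,200:440,::-1],(400,333)),cv2.resize(f["side"][0]["image"][100:220,340:484,::-1],(400,333))]))
```

```text
shift [-0.0028, 0.0049, 0.0016] spin -0.4 az 89.55 tilt [0.0244, 0.0039, -0.9997] pos [564.0, -385.1, 210.1] q [-0.61, 0.65, 1.63, 0.02, 0.84, -0.61] t 23.3 F [0.5, -0.6, -2.0] op 0.49
```

View pics/c25.png

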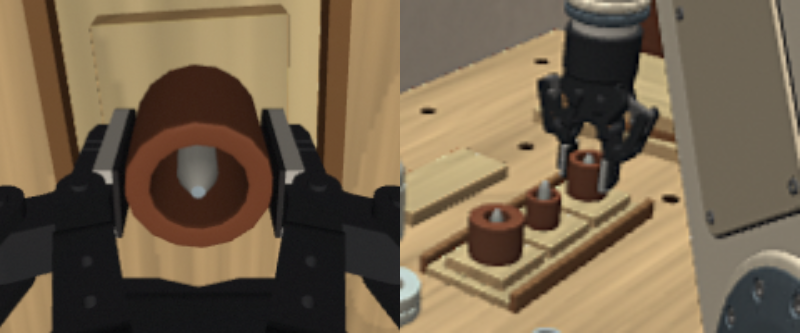

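Post tip is inside the drum's bore, with no lateral force. Lowering the last ~2 mm to contact, then opening and backing straight up.

Call:
carry_out --steps '[[[38,0,0,0.001,0],[38,0,0,0.002,0],[38,0,0,0.003,0],[38,0,0,0.003,0]]]'

```text
clock: 23.8
eef_pos: [564.5, -385.4, 208.7]
tcp_rot: [3.116, -0.003, 1.563]
contact_force: [-2.1, 2.0, 5.6]
opening: 0.493
```

Call:
carry_out --steps '[[[52,0,0,0,0],[56,0,0,0,0],[62,0,0,0,0],[72,0,0,0,0],[75,0,0,0,0],[75,0,0,-0.015,0],[75,0,0,-0.06,0],[75,0,0,-0.1,0]]]'

```text
clock: 24.6
eef_pos: [561.8, -385.6, 310.5]
tcp_rot: [3.116, -0.004, 1.563]
contact_force: [0.3, 0.2, 0.2]
opening: 0.746
```

Call:
carry_out --steps '[[[75,-0.04,0,-0.04,0],[75,-0.08,0,-0.06,0],[75,-0.08,0,-0.06,0],[75,-0.08,0,-0.06,0]]]'

```text
clock: 25.0
eef_pos: [559.3, -466.8, 371.8]
tcp_rot: [3.115, -0.002, 1.561]
contact_force: [-0.3, -0.3, 0.1]
opening: 0.749
```

Run:
```python
from h import *
go([569,-388,208.6],90)
f=snap(26,("wrist","side","top"))
cv2.imwrite("pics/c26.png",np.hstack([cv2.resize(f["wrist"][0]["image"][40:240,200:440,::-1],(400,333)),cv2.resize(f["side"][0]["image"][100:220,340:484,::-1],(400,333))]))
```

```text
shift [0.0785, 0.0046, 0.1636] spin -0.5 az 89.45 tilt [0.0269, 0.002, -0.9996] pos [559.3, -466.8, 371.8] q [-0.7, 0.54, 1.42, 0.02, 1.16, -0.7] t 25.0 F [-0.3, -0.3, 0.1] op 0.749
```

View pics/c26.png

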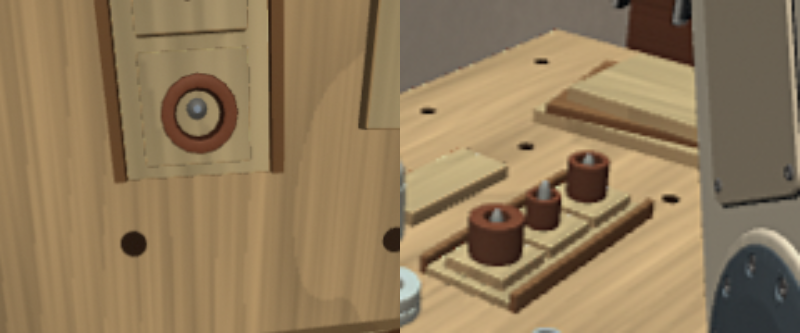

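View pics/side26.png

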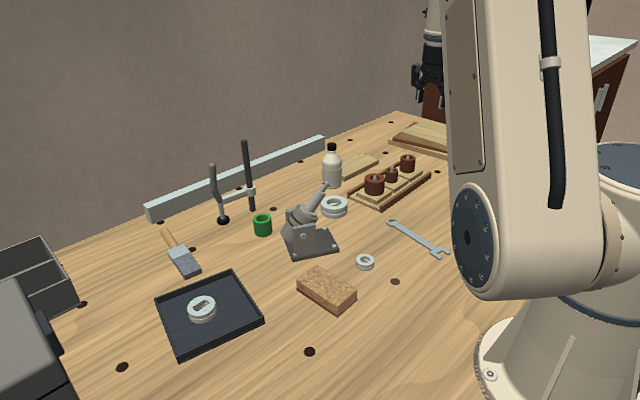

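View pics/wrist26.png

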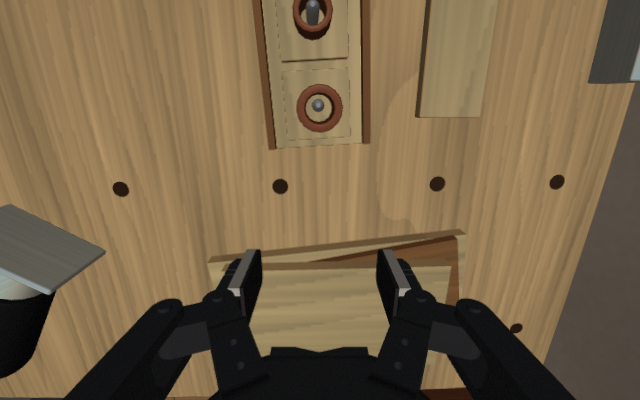

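Run:
```python
from h import *
a=pickle.load(open("f0.pkl","rb"))["top"]["image"].astype(int); b=load(26)["top"]["image"].astype(int)
d=(np.abs(a-b).max(2)>40).astype(np.uint8)
n,_,st,c=cv2.connectedComponentsWithStats(d)
print([(st[i].tolist()) for i in range(1,n) if st[i,4]>8])
f,s=load(26)["wrist"]; e=onz(f,(319.5,107.5),66,s); print("drum top centre",e)
print(r.sense()["qvel"].round(4)); print(workorder.sign_off())
```

```text
Traceback (most recent call last):
TypeError: tuple indices must be integers or slices, not str
```

Run:
```python
from h import *
a=pickle.load(open("f0.pkl","rb"))["top"]["image"].astype(int); b=load(26)["top"][0]["image"].astype(int)
d=(np.abs(a-b).max(2)>40).astype(np.uint8)
n,_,st,c=cv2.connectedComponentsWithStats(d)
print([(st[i].tolist()) for i in range(1,n) if st[i,4]>8])
f,s=load(26)["wrist"]; e=onz(f,(319.5,107.5),66,s); print("drum top centre",e)
print(r.sense()["qvel"].round(4)); print(workorder.sign_off())
```

```text
[[530, 131, 93, 118, 3685], [625, 138, 13, 14, 110], [614, 149, 26, 57, 1029], [606, 151, 13, 18, 44], [598, 170, 17, 36, 155], [464, 179, 22, 18, 253], [171, 188, 22, 22, 318], [291, 189, 14, 18, 127], [300, 192, 22, 24, 258], [609, 197, 10, 10, 46], [584, 207, 7, 23, 97], [612, 215, 28, 40, 569], [545, 230, 95, 85, 1727], [535, 233, 8, 8, 46], [626, 259, 14, 6, 57], [233, 260, 325, 140, 8027], [624, 266, 13, 16, 76], [635, 269, 5, 4, 11], [597, 288, 10, 10, 74], [517, 309, 38, 49, 695], [560, 325, 20, 4, 41], [580, 325, 8, 5, 14], [530, 327, 86, 69, 2650], [500, 342, 14, 24, 57], [0, 353, 39, 30, 754], [354, 361, 75, 39, 1551], [359, 371, 6, 8, 13], [607, 372, 14, 28, 89], [353, 380, 5, 5, 11], [312, 386, 6, 9, 13], [343, 392, 7, 8, 14], [335, 397, 5, 3, 10]]
drum top centre [ 568.9668453  -384.75462075   66.        ]
[ 0.0068  0.0044  0.0034  0.0006 -0.0027 -0.0029]
the job is handed in; nothing more can be done
None
```

The spindle is stripped. The cap lies flat in the steel tray and the drum stands fully down on the free post. I handed the job in at about 25 s of the 67 s allowed.

- **Cap:** I turned it in three grip-and-turn strokes until the slot was about 5° from the cross pin. It then slid off along the spindle with almost no wrist force. I set its lower edge on the tray floor, eased it towards level and let go.
- **Drum:** I slid it off along the spindle. The gripper can only point down, so I rolled the drum upright on a clear spot of bench before lowering it onto the post.

**Last checks:**
- **Drum:** its top centre measured (569, -385) mm, within about 1.5 mm of the post. The post shows in the bore. When I lowered it, contact came at the height where the drum rests on its block.
- **Cap:** the side view shows it flat in the tray.
- **Bystanders:** comparing the top view before and after showed changes at the tray, the spindle and the free post, and at or around the arm. The arm blocked the lower and right parts of the top view, so there I only have the side and wrist views. I saw nothing moved in them.
- **Contact force:** the highest I read at the end of a move was about 20 N, while rolling the drum upright.

**What disagreed:** the top and side cameras put the post about 4 to 6 mm from where the wrist camera did, and I used the wrist camera's value. The tool had also drifted about 1.5° off vertical by the end, with no visible effect.

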